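# Rack the washed pastry tubes in pairs and chock them

## Robot

A 7-joint arm with a two-finger parallel gripper is mounted at the origin on a cart in front of the work surface, level with it; the furniture and walls round the work are solid. World frame = base frame: x ahead of the robot, y to its left, z up, the work surface at z = 0. Lengths are in m, angles in rad, forces in N, time in s.
With the tool pointing down it reaches from about 0.425 to 0.875 m from the base axis. Payload 4.7 kg.
Tool frame: the origin (TCP) lies on the centre line of the jaws, within the pads' length; the fingertips stand 8 mm ahead of it and the grasp point (between the pads) lies 11 mm behind it; z points along the fingers, y is the direction in which the jaws open and shut (so a half turn about z gives the same grasp; the last joint's range is limited). The gripper opens to 87 mm and grips with 3 to 60 N. Pads are 19 mm wide; open, the fingers measure 117 mm over their backs; the gripper's body (75 mm by 190 mm) begins 51 mm behind the grasp point.
Start: joints at [1.264, 0.321, -0.07, 1.45, 0.023, 1.371, -0.057], TCP at [0.205, -0.617, 0.231] pointing down, gripper open.
Joint ranges: [-2.86, 2.86], [-0.3, 2.09], [-1.38, 1.24], [0.06, 2.45], [-1.56, 4.7], [0.09, 2.05], [-2.69, 2.69]. Speed limits (rad/s): [2.57, 2.57, 3.14, 3.14, 3.14, 3.14, 3.14].

## Interface

Orientations are given as a unit quaternion [w, x, y, z].
In Python, from rig import robot gives the robot as it stands.
- The arm moves only by the tool arm_command, never from a script. Its argument "motion" is a list of rows, each a list of 7 numbers: the shift along the world's x, y, z in mm, then the turn, a rotation vector about the world's x, y, z in rad, then the closure in counts, from 0 (fully open) to 255 (shut). A call has exactly 8 rows; each row is the pose to reach, as a shift and turn from the pose commanded when the call began; what a row does not reach only later rows make up. A row lasts 1/12 s, in which the tool goes at most 41.7 mm and 7.16 degrees, less where a joint would pass 70% of its speed; a pose out of reach is approached as far as the arm can. A call with a gripper value outside its range is refused whole. The fingers move at their own pace and stop on an object; the grip force is fixed at half the most. Time passes only in rows, so rows that repeat a pose let the fingers close, or fill a call up. It gives the time, the measured TCP pose, the force and the opening at its end, in the units of the state.
- robot.get_obs(): the state, without advancing time (a new reading comes with each control period).
- robot.capture(name): name is "scene" or "top" or "wrist"; returns a dict with "image" (420x560x3 uint8, red, green, blue), "depth" (420x560 float32, m along the optical axis (not along the pixel's ray), 0 where there is no reading), "fx", "fy", "cx", "cy" (pixels), "R" (3x3) and "t" (3): a world point X has camera coordinates R X + t. Camera axes: x right, y down, z forward; pixel columns grow to the right and rows downward; lengths in m; the calibration is good to about 2 mm. The wrist camera is an equidistant fisheye: a pixel r from the principal point sees the ray r / f radians off the axis. A picture is of the moment at which its call begins.
- robot.hand_in(): hands the job in, once; it reports no verdict.
The state is a dict: "t": time; "joint_positions": joint angles; "joint_vel": joint speeds; "joint_torque": joint torques, N m; "ee_pos": TCP position; "eef_rot": TCP orientation; "force": force on the tool from outside, world axes, zero at the start; "ft_torque": the same for the moment, N m; "width": finger opening in m.
Only numpy, scipy, OpenCV 4.12 (cv2) and the standard library are available. Lean on these libraries where they do the work, as an engineer would, in place of code of your own. Each camera call takes 0.05 s, during which the arm holds its last target.

## Task

Put the washed steel pastry tubes that lie on the small rests away on the rack: tubes that lie as a pair on one rest are taken together in one grasp and set down as a pair without ever being parted, a tube lying alone goes alone, each rest's tubes in a bay of their own, lying across both rails and centred on them. Then lay a white chock bar across the rails on the open side of the tubes in every bay you filled and slide it towards the leaning stops until you feel it stop, so that tubes and chock all lie snug against one another under the stops and nothing can roll. Leave the other things on the table alone, and if a chock you have set gets knocked aside, set it again.

Things in the scene. Friction and masses are not known exactly. Their poses are not given: they have to be found in the camera images.
- rack: fixed aluminium rack, 104 (x) by 330 mm (y), origin under its middle on the table. Two flat rails along its y, tops 18 mm up, at x = 22 to 52 and -22 to -52 mm, with a free gap between (4 mm tie plates at its bottom). Three pairs of stops, 100 mm apart, divide it into bays. Tubes lie along its x across both rails.
- bay1 (a point): bay 1: foot of its stops' inner face, at rail height on the rack's middle line, axes as the rack. The bay is the 85 mm of rail on the +y side. The stops rise 17 mm above the rails and lean 15 degrees to +y, over the tubes, so stop and rail form a sideways V. A tube pressed home has its axis 14.3 mm in +y from here and 11 mm up, a second one against it 36.3 mm in +y.
- bay2 (a point): bay 2: foot of its stops' inner face, at rail height on the rack's middle line, axes as the rack. The bay is the 85 mm of rail on the +y side. The stops rise 17 mm above the rails and lean 15 degrees to +y, over the tubes, so stop and rail form a sideways V. A tube pressed home has its axis 14.3 mm in +y from here and 11 mm up, a second one against it 36.3 mm in +y.
- bay3 (a point): bay 3: foot of its stops' inner face, at rail height on the rack's middle line, axes as the rack. The bay is the 85 mm of rail on the +y side. The stops rise 17 mm above the rails and lean 15 degrees to +y, over the tubes, so stop and rail form a sideways V. A tube pressed home has its axis 14.3 mm in +y from here and 11 mm up, a second one against it 36.3 mm in +y.
- rest_a: steel rest, fixed, 80 mm (its x) by 52 mm (y), origin under its middle on the table, with two V notches 23 mm apart (y = -11.5 and +11.5 mm) in two cheeks at x = -34 and +34 mm; room for fingers between the cheeks. A tube lying in a notch has its axis along the rest's x, 28 mm above the table.
- tube_a1_mid (a point): round steel pastry tube, 22 mm diameter, 110 mm long, 60 g; this is its centre, x along its axis (y and z turn as it rolls). Starts on rest a, in the notch at y = -11.5 mm; two on one rest lie 1 mm apart. It rolls stiffly and stays where it is laid. May be absent.
- tube_a2_mid (a point): round steel pastry tube, 22 mm diameter, 110 mm long, 60 g; this is its centre, x along its axis (y and z turn as it rolls). Starts on rest a, in the notch at y = +11.5 mm; two on one rest lie 1 mm apart. It rolls stiffly and stays where it is laid. May be absent.
- rest_b: steel rest, fixed, 80 mm (its x) by 52 mm (y), origin under its middle on the table, with two V notches 23 mm apart (y = -11.5 and +11.5 mm) in two cheeks at x = -34 and +34 mm; room for fingers between the cheeks. A tube lying in a notch has its axis along the rest's x, 28 mm above the table.
- tube_b1_mid (a point): round steel pastry tube, 22 mm diameter, 110 mm long, 60 g; this is its centre, x along its axis (y and z turn as it rolls). Starts on rest b, in the notch at y = -11.5 mm; two on one rest lie 1 mm apart. It rolls stiffly and stays where it is laid. May be absent.
- tube_b2_mid (a point): round steel pastry tube, 22 mm diameter, 110 mm long, 60 g; this is its centre, x along its axis (y and z turn as it rolls). Starts on rest b, in the notch at y = +11.5 mm; two on one rest lie 1 mm apart. It rolls stiffly and stays where it is laid. May be absent.
- rest_c: steel rest, fixed, 80 mm (its x) by 52 mm (y), origin under its middle on the table, with two V notches 23 mm apart (y = -11.5 and +11.5 mm) in two cheeks at x = -34 and +34 mm; room for fingers between the cheeks. A tube lying in a notch has its axis along the rest's x, 28 mm above the table.
- tube_c1_mid (a point): round steel pastry tube, 22 mm diameter, 110 mm long, 60 g; this is its centre, x along its axis (y and z turn as it rolls). Starts on rest c, in the notch at y = -11.5 mm; two on one rest lie 1 mm apart. It rolls stiffly and stays where it is laid. May be absent.
- tube_c2_mid (a point): round steel pastry tube, 22 mm diameter, 110 mm long, 60 g; this is its centre, x along its axis (y and z turn as it rolls). Starts on rest c, in the notch at y = +11.5 mm; two on one rest lie 1 mm apart. It rolls stiffly and stays where it is laid. May be absent.
- chock_1_mid (a point): loose white plastic chock: bar 130 (x) by 24 (y) by 16 mm high, about 180 g; in the middle of its top an upright grip block, 26 (x) by 16 (y), rising 29 mm above the bar. The point is the bar's centre, 8 mm above its underside; z up; both long sides alike. Pinch the block across its 26 mm; on the rack the chock's x lies along the rack's x.
- chock_2_mid (a point): loose white plastic chock: bar 130 (x) by 24 (y) by 16 mm high, about 180 g; in the middle of its top an upright grip block, 26 (x) by 16 (y), rising 29 mm above the bar. The point is the bar's centre, 8 mm above its underside; z up; both long sides alike. Pinch the block across its 26 mm; on the rack the chock's x lies along the rack's x.
- chock_3_mid (a point): loose white plastic chock: bar 130 (x) by 24 (y) by 16 mm high, about 180 g; in the middle of its top an upright grip block, 26 (x) by 16 (y), rising 29 mm above the bar. The point is the bar's centre, 8 mm above its underside; z up; both long sides alike. Pinch the block across its 26 mm; on the rack the chock's x lies along the rack's x.
- deli_cup: lidded deli cup, 74 mm wide, 68 mm high, a bystander; origin under its middle
- label_roll: roll of labels lying flat, 64 mm wide, 30 mm high, a bystander; origin under its middle
- spice_jar: spice jar, 44 mm wide, 105 mm high, a bystander; origin under its middle

How it is judged:
By the outcome, as a careful person would: the job done as asked, in the order asked, and still so for the second after the job is handed in, with the robot touching nothing.
Of tube_a1, tube_a2, tube_b1, tube_b2, tube_c1, tube_c2 only 4 to 6 are there at a start; the rules pass over those that are not, and their reading is None.
At some moment in a run one of chock_1, chock_2, chock_3 may be knocked a few centimetres aside while the robot is not near it.
It also fails if it takes over 208 s, if anything falls off the work surface, if the arm or the gripper's body presses on something with over 40 N, if the wrist force passes 120 N, or if a joint passes its speed limit or range.

## Working session

There is one attempt and no reset: what is moved stays moved. The work goes in short steps, Python scripts to look and compute and a tool call to move; the robot and the scene stay as the last step left them, time stands still between calls to the robot, and variables do not carry over. Pictures are saved under pics/ and viewed, and the job is handed in when it is done.

Besides the shell and the picture viewer there is one more tool, called after ">>>" as name(argument=value, ...) on one line, values as JSON. arm_command: Moves the arm, as the interface text tells. Its arguments: {"type":"object","properties":{"motion":{"type":"array"}},"required":["motion"]}

```bash
mkdir -p pics && ls
python3 - <<'E'
from rig import robot
import cv2,json
o=robot.get_obs()
print({k:(v if not hasattr(v,'tolist') else v.tolist()) for k,v in o.items()})
for n in ["scene","top","wrist"]:
    c=robot.capture(n); cv2.imwrite(f"pics/{n}0.png",c["image"][:,:,::-1]); print(n,c["fx"],c["cx"],c["cy"],c["R"],c["t"])
E
```

```text
pics
{'t': 0.0, 'joint_positions': [1.2640787206968114, 0.32182240762694647, -0.07007899831251001, 1.4516548814551715, 0.022594038757857923, 1.3707591638456404, -0.056899419257043594], 'joint_vel': [0.0002378261079219862, -0.002378749705193544, 0.0007837239479124842, 0.0008804059581802007, 0.00045749521030116665, -0.00035547017286529666, -0.0013115250339769972], 'joint_torque': [-0.0005638026595988777, -49.128981828689575, -0.40438486263155937, -31.252591609954834, -0.06382849998772144, 0.043638101778924465, 0.00018432908746035537], 'ee_pos': [0.20476249797630228, -0.6163610658151994, 0.22947191011185816], 'eef_rot': [-0.0009081566150722685, 0.9871597229226134, 0.15973358872979201, -0.00019319009592134252], 'force': [0.37246610002761643, -0.8609657028348372, 0.04986968390007321], 'ft_torque': [0.043422246599518356, 0.05488417371829051, -0.025365441883064346], 'width': 0.08694442029481651}
scene 379.97086494317506 283.55037423103215 214.4463375696758 [[-0.67972424 -0.7334587  -0.00364506]
 [-0.44390765  0.41533217 -0.79400579]
 [ 0.58388437 -0.53808691 -0.60789927]] [0.33615948 0.33606251 0.50723486]
top 393.14699490987056 279.87037829877585 207.027093417823 [[ 0.0192488  -0.99926606  0.03311844]
 [-0.98512744 -0.02461249 -0.17005339]
 [ 0.17074371 -0.02935256 -0.98487817]] [-0.08516484  0.59887729  0.80767834]
wrist 325.19226210127806 278.52503425547746 206.08041007472795 [[ 0.31657961 -0.94856362 -0.00209807]
 [-0.91434667 -0.30574707  0.26549745]
 [-0.2524827  -0.08213271 -0.96410928]] [-0.64799922 -0.03203615  0.38909499]
```

View pics/top0.png

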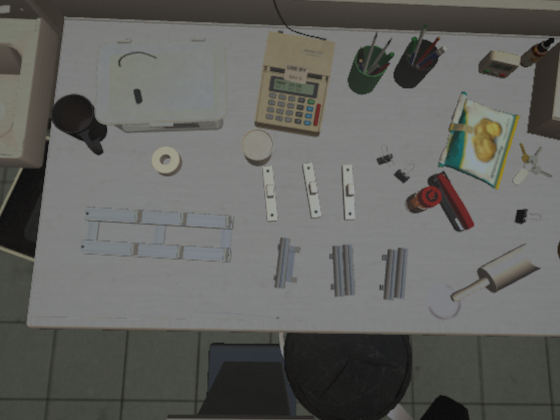

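View pics/scene0.png

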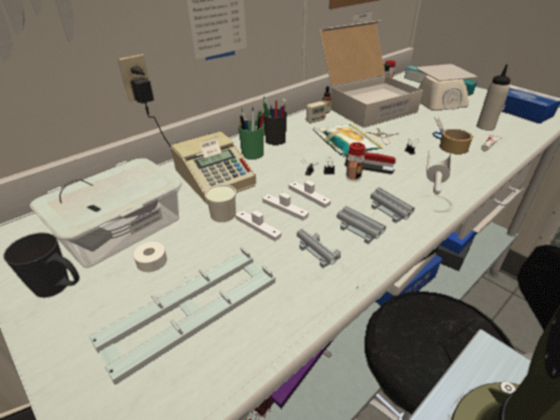

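View pics/wrist0.png

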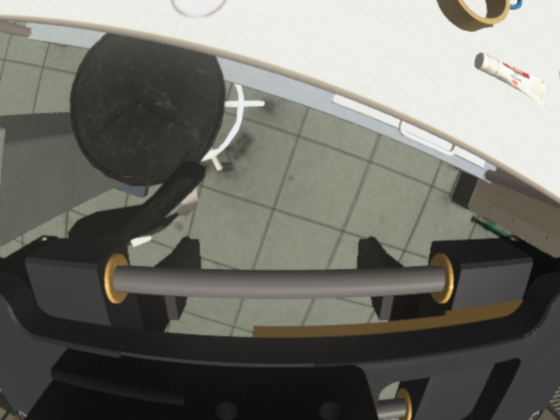

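```bash
cat > h.py <<'E'
import numpy as np, cv2
from rig import robot
def cap(n,name=None):
    c=robot.capture(n)
    if name: cv2.imwrite(f"pics/{name}.png",c["image"][:,:,::-1])
    return c
def crop(c,x0,y0,x1,y1,s,name):
    im=c["image"][y0:y1,x0:x1,::-1]
    im=cv2.resize(im,None,fx=s,fy=s,interpolation=cv2.INTER_CUBIC)
    cv2.imwrite(f"pics/{name}.png",im)
def ray(c,u,v,wrist=False):
    if wrist:
        d=np.array([u-c["cx"],v-c["cy"]]); r=np.hypot(*d); th=r/c["fx"]
        k=np.array([*(d/max(r,1e-9)*np.sin(th)),np.cos(th)])
    else: k=np.array([(u-c["cx"])/c["fx"],(v-c["cy"])/c["fy"],1.])
    R=np.array(c["R"]);t=np.array(c["t"])
    return -R.T@t, R.T@k
def onz(c,u,v,z,wrist=False):
    o,d=ray(c,u,v,wrist); return o+d*(z-o[2])/d[2]
def proj(c,X,wrist=False):
    p=np.array(c["R"])@np.array(X)+np.array(c["t"])
    if wrist:
        r=np.hypot(p[0],p[1]); th=np.arctan2(r,p[2]); return c["cx"]+c["fx"]*th*p[0]/r, c["cy"]+c["fy"]*th*p[1]/r
    return c["cx"]+c["fx"]*p[0]/p[2], c["cy"]+c["fy"]*p[1]/p[2]
def cloud(c):
    d=c["depth"]; v,u=np.mgrid[:d.shape[0],:d.shape[1]]
    P=np.stack([(u-c["cx"])/c["fx"]*d,(v-c["cy"])/c["fy"]*d,d],-1)
    return (P-np.array(c["t"]))@np.array(c["R"])
E
python3 - <<'E'
from h import *
c=cap("top")
crop(c,70,190,250,280,4.4,"rack0")
crop(c,240,150,420,310,4.4,"mid0")
P=cloud(c)
for u,v in [(160,270),(200,160),(330,120+120),(100,300),(400,310)]: print(u,v,P[v,u])
E
```

```text
160 270 [ 0.45995965  0.19311967 -0.00303641]
200 160 [ 0.71812088  0.11737901 -0.00203393]
330 240 [ 5.35604326e-01 -1.90273340e-01  5.05843463e-04]
100 300 [ 0.392202    0.31874312 -0.00058147]
400 310 [ 0.3816212  -0.34874542 -0.00251158]
```

View pics/rack0.png

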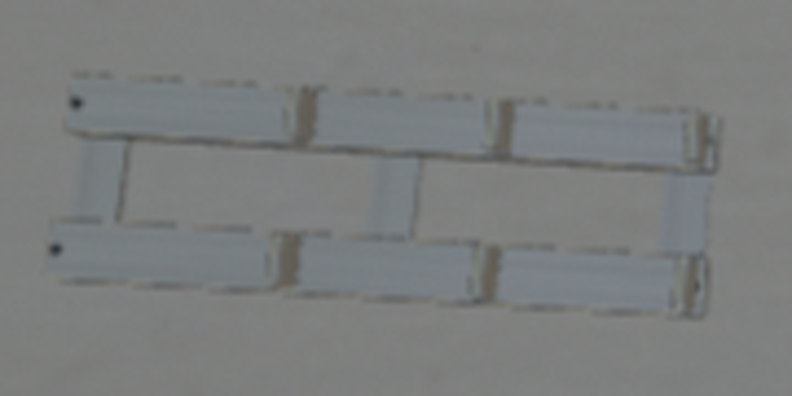

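View pics/mid0.png

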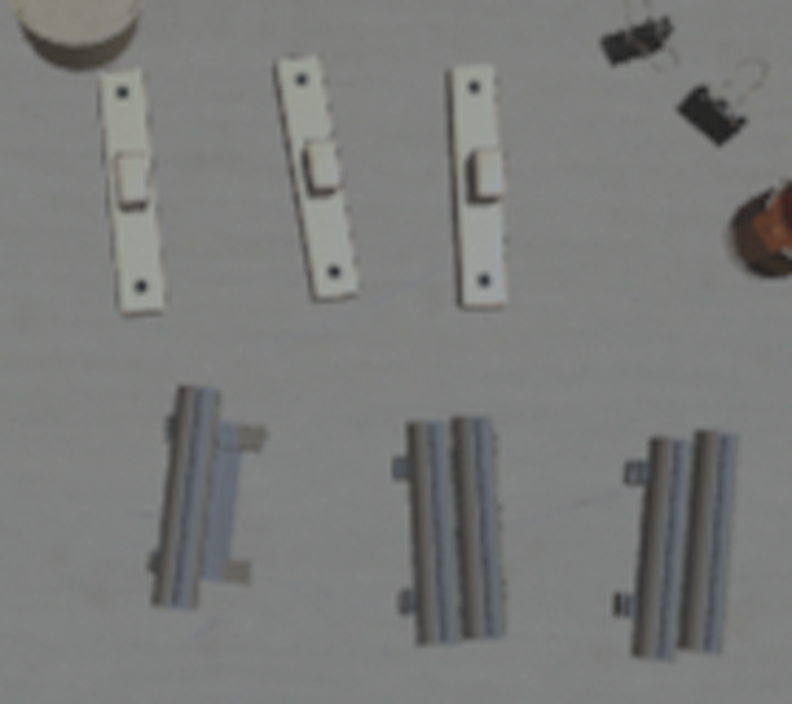

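Run:
```python
from h import *
c=cap("top")
f=lambda X,Y,z,o: np.round(onz(c,o[0]+X/4.4-.0,o[1]+Y/4.4,z)[:2]*1000,1)
M=(240,150);R=(70,190)
print("tubes ends")
for n,a,b in [("L",(198,388),(175,605)),("M1",(427,423),(437,643)),("M2",(472,418),(485,637)),("R1",(668,438),(653,658)),("R2",(716,432),(702,652))]:
    p,q=f(*a,.039,M),f(*b,.039,M); print(n,p,q,(p+q)/2,np.degrees(np.arctan2(*(p-q)[::-1])),np.linalg.norm(p-q))
for n,a,b in [("c1",(122,70),(142,312)),("c2",(298,57),(335,297)),("c3",(471,66),(483,306))]:
    p,q=f(*a,.016,M),f(*b,.016,M); print(n,p,q,(p+q)/2,np.degrees(np.arctan2(*(p-q)[::-1])),np.linalg.norm(p-q))
for n,a in [("UL",(72,76)),("UR",(718,113)),("LL",(50,282)),("LR",(705,318))]:
    print(n,f(*a,.018,R))
o=robot.get_obs()
from scipy.spatial.transform import Rotation as Ro
q=o["eef_rot"]; Rm=Ro.from_quat([q[1],q[2],q[3],q[0]]).as_matrix(); print(Rm)
w=cap("wrist"); 
C=-w["R"].T@w["t"]; print("cam in tool",Rm.T@(C-o["ee_pos"]), Rm.T@w["R"].T)
```

```text
tubes ends
L [533.9 -84.9] [427.6 -75.5] [480.75 -80.2 ] -5.053462228067633 106.71480684516085
M1 [ 519.  -199.6] [ 411.7 -204. ] [ 465.35 -201.8 ] 2.3481851487515635 107.39017645948815
M2 [ 521.9 -222.3] [ 415.  -227.6] [ 468.45 -224.95] 2.838345972376408 107.03130383210323
R1 [ 514.1 -320.9] [ 406.4 -310.3] [ 460.25 -315.6 ] -5.621035629364814 108.2203770091382
R2 [ 517.6 -345.3] [ 409.7 -334.7] [ 463.65 -340.  ] -5.610683197396564 108.41941708015224
c1 [703.2 -42.9] [574.6 -56.4] [638.9  -49.65] 5.992770916778139 129.30665102770237
c2 [ 713. -136.] [ 584.8 -156.2] [ 648.9 -146.1] 8.954265526111978 129.78166280334065
c3 [ 710.7 -228.3] [ 582.  -233.3] [ 646.35 -230.8 ] 2.224824382113979 128.79708847640933
UL [595.2 360.8]
UR [584.1  32.2]
LL [490.9 361. ]
LR [479.7  34.7]
[[ 9.48983239e-01  3.15326350e-01 -3.24727556e-04]
 [ 3.15326512e-01 -9.48982904e-01  7.99131480e-04]
 [-5.61736868e-05 -8.60757588e-04 -9.99999628e-01]]
cam in tool [ 0.07333501 -0.00108557 -0.15272218] [[ 1.31433878e-03 -9.64132672e-01 -2.65417526e-01]
 [ 9.99999064e-01  1.36830256e-03 -1.84149645e-05]
 [ 3.80925949e-04 -2.65417254e-01  9.64133568e-01]]
```

>>> arm_command(motion=[[33, 40, 10, 0, 0, -0.04, 0], [60, 80, 20, 0, 0, -0.08, 0], [90, 115, 30, 0, 0, -0.12, 0], [120, 150, 40, 0, 0, -0.16, 0], [145, 185, 50, 0, 0, -0.2, 0], [170, 220, 60, 0, 0, -0.24, 0], [195, 255, 70, 0, 0, -0.28, 0], [220, 290, 80, 0, 0, -0.32, 0]])

```text
t: 0.97
ee_pos: [0.4033, -0.3563, 0.3023]
eef_rot: [0.0, 1.0, -0.001, 0.0]
force: [0.3, -1.1, -0.4]
width: 0.0866
```

>>> arm_command(motion=[[20, 35, 0, 0, 0, 0, 0], [30, 70, 0, 0, 0, 0, 0], [40, 105, 0, 0, 0, 0, 0], [40, 130, 0, 0, 0, 0, 0], [40, 130, 0, 0, 0, 0, 0], [40, 130, 0, 0, 0, 0, 0], [40, 130, 0, 0, 0, 0, 0], [40, 130, 0, 0, 0, 0, 0]])

```text
t: 1.63
ee_pos: [0.4419, -0.2297, 0.3015]
eef_rot: [0.0, 1.0, -0.001, -0.0]
force: [0.1, -0.6, 0.3]
width: 0.0869
```

Run:
```python
from h import *
w=cap("wrist","w1"); import pickle; pickle.dump(w,open("w1.pkl","wb")); print(robot.get_obs()["ee_pos"])
```

```text
[ 0.44194701 -0.22968467  0.30146549]
```

View pics/w1.png

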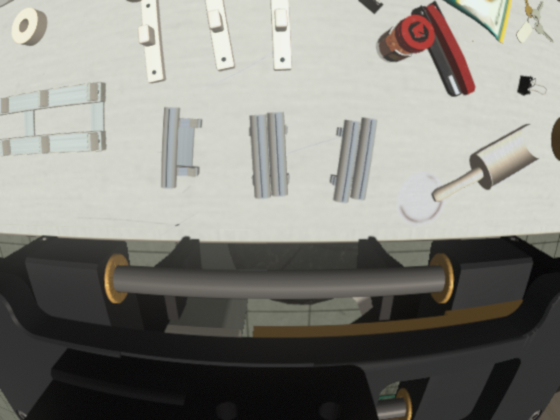

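Run:
```python
from h import *
import pickle; w=pickle.load(open("w1.pkl","rb"))
crop(w,150,95,310,215,5,"w1a"); crop(w,320,105,390,215,5,"w1b")
```

```text
(no output)
```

View pics/w1a.png

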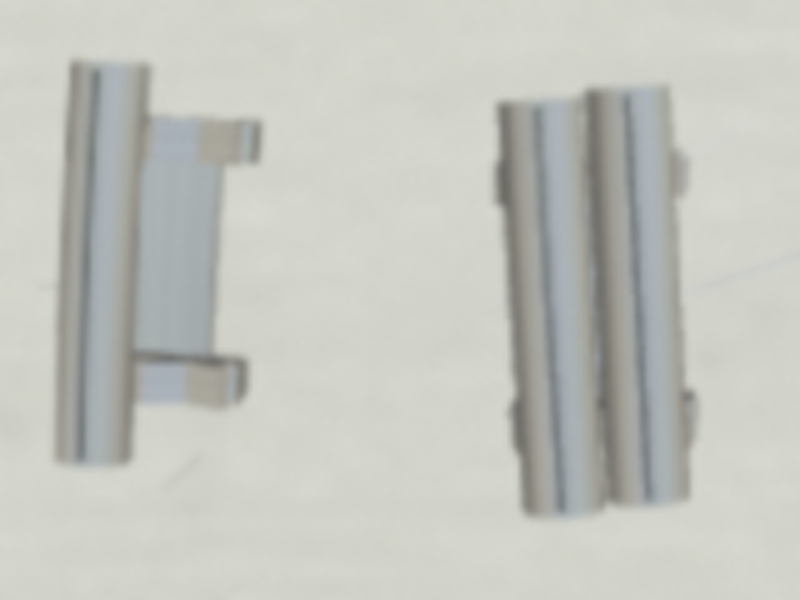

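View pics/w1b.png

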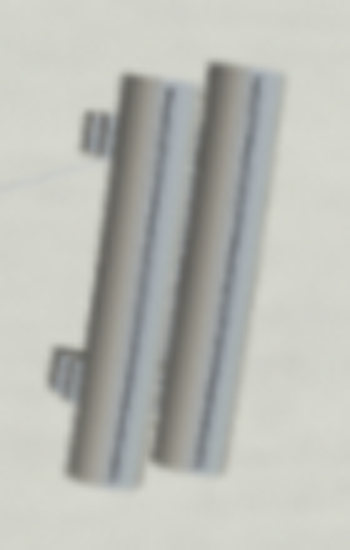

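Run:
```python
from h import *
import pickle; w=pickle.load(open("w1.pkl","rb"))
f=lambda X,Y,o: onz(w,o[0]+X/5-.4,o[1]+Y/5-.4,.031,True)[:2]*1000
A=(150,95);B=(320,105)
for n,a,b,o in [("L",(111,64),(94,463),A),("M1",(541,101),(564,514),A),("M2",(628,90),(650,503),A),("R1",(160,80),(105,483),B),("R2",(246,70),(190,470),B)]:
    p,q=f(*a,o),f(*b,o); print(n,p.round(1),q.round(1),((p+q)/2).round(1),np.degrees(np.arctan2(*(p-q)[::-1])).round(2),np.linalg.norm(p-q).round(1))
```

```text
L [534.3 -86.7] [425.3 -76.1] [479.8 -81.4] -5.52 109.4
M1 [ 520.  -201.8] [ 410.3 -206.8] [ 465.1 -204.3] 2.6 109.8
M2 [ 522.7 -224.2] [ 413.3 -229.9] [ 468. -227.] 2.96 109.5
R1 [ 514.1 -324. ] [ 405.1 -312.9] [ 459.6 -318.5] -5.82 109.6
R2 [ 517.8 -347.5] [ 408.8 -336.6] [ 463.3 -342.1] -5.68 109.6
```

>>> arm_command(motion=[[5, 3, -38, 0, 0, 0.01, 0], [10, 6, -76, 0, 0, 0.02, 0], [15, 9, -114, 0, 0, 0.03, 0], [20, 12, -150, 0, 0, 0.047, 0], [25, 14, -180, 0, 0, 0.05, 0], [25, 14, -205, 0, 0, 0.05, 0], [25, 14, -225, 0, 0, 0.05, 0], [25, 14, -225, 0, 0, 0.05, 0]])

```text
t: 2.35
ee_pos: [0.4638, -0.2138, 0.072]
eef_rot: [-0.002, 1.0, 0.024, -0.004]
force: [0.1, -0.8, -0.3]
width: 0.087
```

Run:
```python
from h import *
w=cap("wrist","w2"); print(robot.get_obs()["ee_pos"])
for y in (-215.7-22,-215.7,-215.7+22): print(proj(w,(.4666,y/1000,.039),True))
```

```text
[ 0.46542288 -0.21435128  0.07445989]
(np.float64(319.8050010021027), np.float64(237.70625151560802))
(np.float64(284.03099746610565), np.float64(236.11679826684102))
(np.float64(248.03219084688251), np.float64(234.27452576667207))
```

View pics/w2.png

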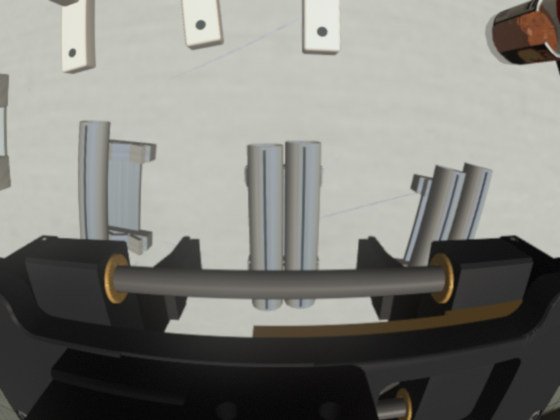

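>>> arm_command(motion=[[1, -1.5, -20, 0, 0, 0, 0], [1, -1.5, -40, 0, 0, 0, 0], [1, -1.5, -55, 0, 0, 0, 0], [1, -1.5, -55, 0, 0, 0, 0], [1, -1.5, -55, 0, 0, 0, 0], [1, -1.5, -55, 0, 0, 0, 100], [1, -1.5, -55, 0, 0, 0, 255], [1, -1.5, -55, 0, 0, 0, 255]])

```text
t: 3.07
ee_pos: [0.4695, -0.2163, 0.0231]
eef_rot: [0.001, 1.0, 0.025, 0.001]
force: [-0.3, 0.5, -0.3]
width: 0.0741
```

>>> arm_command(motion=[[0, 0, 0, 0, 0, 0, 255], [0, 0, 0, 0, 0, 0, 255], [0, 0, 0, 0, 0, 0, 255], [0, 0, 0, 0, 0, 0, 255], [0, 0, 0, 0, 0, 0, 255], [0, 0, 0, 0, 0, 0, 255], [0, 0, 0, 0, 0, 0, 255], [0, 0, 0, 0, 0, 0, 255]])

```text
t: 3.73
ee_pos: [0.4686, -0.2163, 0.0219]
eef_rot: [0.0, 1.0, 0.025, 0.0]
force: [-0.3, -2.4, 2.6]
width: 0.0429
```

>>> arm_command(motion=[[0, 0, 5, 0, 0, 0, 255], [0, 0, 15, 0, 0, 0, 255], [0, 0, 30, 0, 0, 0, 255], [0, 0, 50, 0, 0, 0, 255], [0, 0, 75, 0, 0, 0, 255], [0, 0, 100, 0, 0, 0, 255], [0, 0, 100, 0, 0, 0, 255], [0, 0, 100, 0, 0, 0, 255]])

```text
t: 4.4
ee_pos: [0.4695, -0.2156, 0.1235]
eef_rot: [0.001, 1.0, 0.026, 0.001]
force: [-1.2, 0.6, -2.3]
width: 0.043
```

Run:
```python
from h import *
w=cap("wrist","w3"); s=cap("scene"); crop(s,250,100,450,250,4,"s3"); print(robot.get_obs()["width"],robot.get_obs()["ft_torque"])
```

```text
0.042917396603237117 [ 0.05438244  0.01621974 -0.00606521]
```

View pics/w3.png

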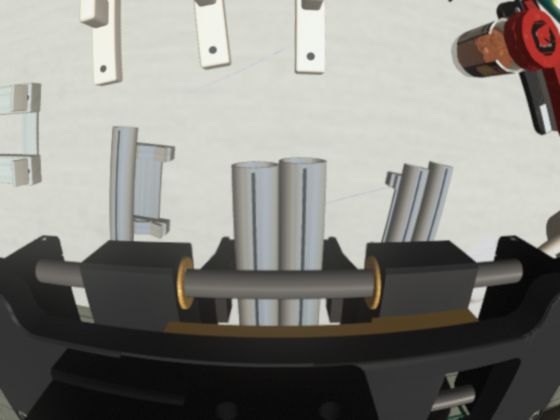

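View pics/s3.png

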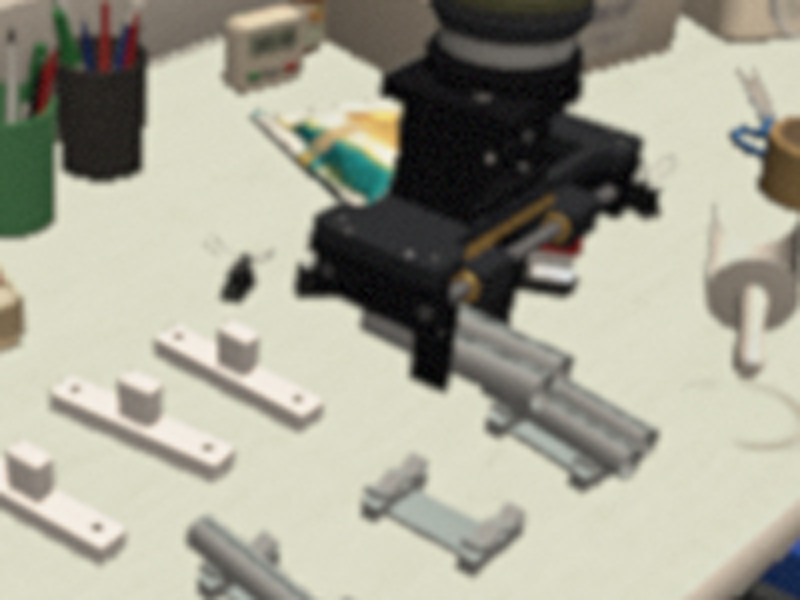

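>>> arm_command(motion=[[0, 38, 20, 0, 0, -0.02, 255], [-2, 76, 40, 0, 0, -0.04, 255], [-5, 114, 60, 0, 0, -0.06, 255], [-10, 152, 80, 0, 0, -0.085, 255], [-15, 190, 100, 0, 0, -0.085, 255], [-20, 228, 110, 0, 0, -0.085, 255], [-20, 266, 110, 0, 0, -0.085, 255], [-20, 304, 110, 0, 0, -0.085, 255]])

```text
t: 5.17
ee_pos: [0.4475, 0.0905, 0.2316]
eef_rot: [0.0, 1.0, -0.017, -0.0]
force: [0.8, 0.3, -2.0]
width: 0.0431
```

>>> arm_command(motion=[[0, 38, 0, 0, 0, 0, 255], [0, 76, 0, 0, 0, 0, 255], [0, 90, 0, 0, 0, 0, 255], [0, 90, 0, 0, 0, 0, 255], [0, 90, 0, 0, 0, 0, 255], [0, 90, 0, 0, 0, 0, 255], [0, 90, 0, 0, 0, 0, 255], [0, 90, 0, 0, 0, 0, 255]])

```text
t: 5.83
ee_pos: [0.4486, 0.1768, 0.2313]
eef_rot: [0.0, 1.0, -0.018, -0.0]
force: [-0.9, 0.0, -0.9]
width: 0.0427
```

Run:
```python
from h import *
w=cap("wrist","w4");import pickle; pickle.dump(w,open("w4.pkl","wb")); print(robot.get_obs()["ee_pos"])
```

```text
[0.44862951 0.17702979 0.23141432]
```

View pics/w4.png

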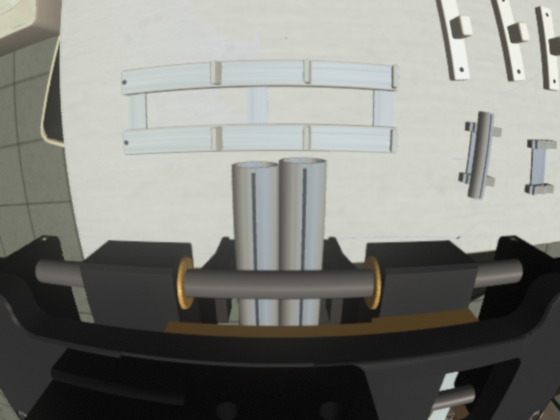

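Run:
```python
from h import *
import pickle; w=pickle.load(open("w4.pkl","rb"))
crop(w,115,50,265,165,5,"w4a"); crop(w,260,50,410,165,5,"w4b")
```

```text
(no output)
```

View pics/w4a.png

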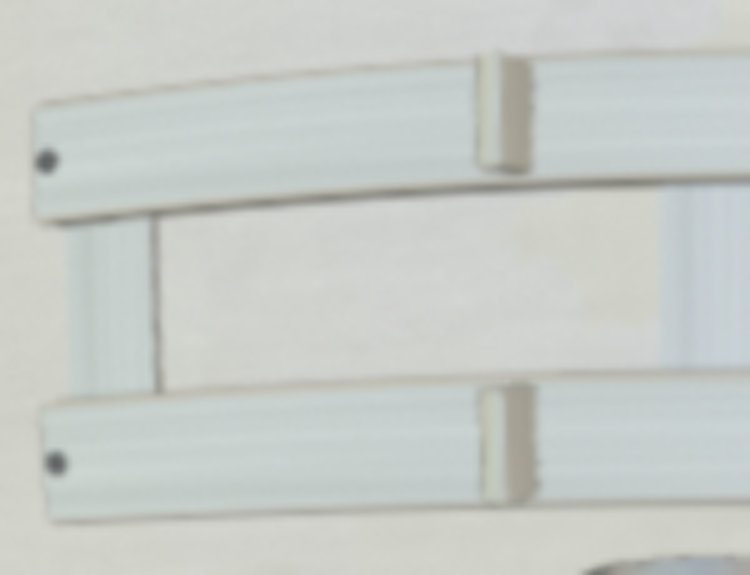

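View pics/w4b.png

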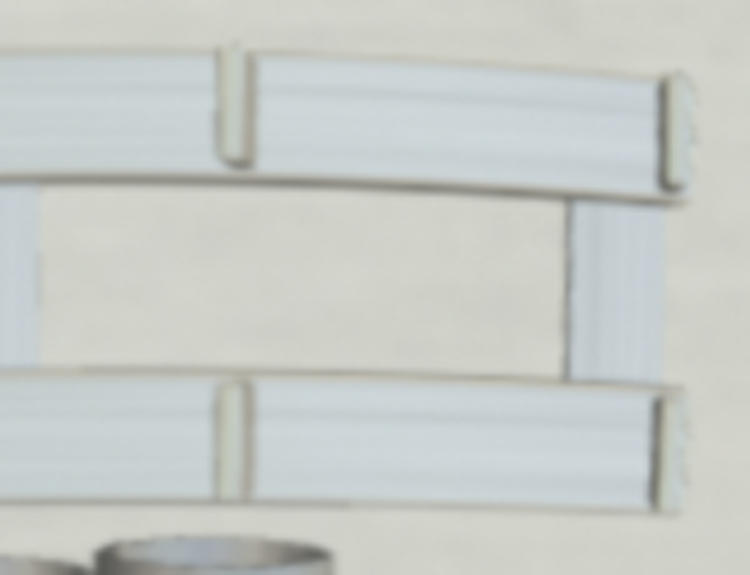

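```bash
cat > rackfit.py <<'E'
from h import *
import pickle
from scipy.optimize import least_squares
w=pickle.load(open("w4.pkl","rb"))
obs=[((52,165),(37,107),0),((22,165),(35,220),0),((-22,165),(42,405),0),((-52,165),(52,520),0),((22,-165),(683,197),1),((-22,-165),(683,388),1),((-52,-165),(680,512),1)]
O=[(115,50),(260,50)]
def pt(p,x,y,z=18):
    c,s=np.cos(p[2]),np.sin(p[2]); return np.array([p[0]+c*x-s*y,p[1]+s*x+c*y,z])/1000
def res(p):
    r=[]
    for m,px,i in obs:
        u,v=proj(w,pt(p,*m),True); r+=[u-(O[i][0]+px[0]/5-.4),v-(O[i][1]+px[1]/5-.4)]
    return r
s=least_squares(res,[537,197,-.03]); print(s.x,np.round(s.fun,1))
for y,z in [(50,35),(-50,35),(-150,35),(50,18),(-50,18),(-150,18)]:
  for x in (37,-37):
    u,v=proj(w,pt(s.x,x,y+(4.5 if z==35 else 0),z),True); i=0 if y==50 else 1
    print(y,z,x,((u+.4-O[i][0])*5).round(),((v+.4-O[i][1])*5).round())
E
python3 rackfit.py
```

```text
[ 5.38927989e+02  1.99970911e+02 -3.35380874e-02] [-2.2 -1.  -1.7  0.6 -1.9 -0.5 -2.3  0.9  3.1  0.6  2.3 -0.4  1.8  0.2]
50 35 37 448.0 109.0
50 35 -37 453.0 446.0
-50 35 37 191.0 97.0
-50 35 -37 190.0 440.0
-150 35 37 644.0 121.0
-150 35 -37 638.0 451.0
50 18 37 484.0 118.0
50 18 -37 489.0 441.0
-50 18 37 206.0 109.0
-50 18 -37 206.0 435.0
-150 18 37 639.0 132.0
-150 18 -37 633.0 447.0
```

Run:
```python
from h import *
import pickle
w=pickle.load(open("w4.pkl","rb"))
# depth check along wrist: z of table from depth (try ray-scale)
d=w["depth"]
for u,v in [(100,200),(300,100),(430,150),(250,75),(160,140),(260,137),(350,137)]:
    o,k=ray(w,u,v,True); 
    X=o+k*d[v,u]/k@np.array([1,1,1]) if 0 else o+k*(d[v,u]/ (np.array(w["R"])@k)[2])
    print(u,v,X.round(4))
f=lambda X,Y,i,z: onz(w,[115,260][i]+X/5-.4,50+Y/5-.4,z,True)[:2]*1000
for n,i,a,b in [("stop3 topinner",0,(477,60),(484,500)),("stop2",1,(218,48),(217,495)),("stop1",1,(664,80),(658,508))]:
    print(n,f(*a,i,.035).round(1),f(*b,i,.035).round(1))
for n,i,a,b in [("left end",0,(34,165),(47,460)),("right",1,(690,140),(682,450))]:
    print(n,f(*a,i,.018).round(1),f(*b,i,.018).round(1))
```

```text
100 200 [ 0.4321  0.4229 -0.0029]
300 100 [ 0.5428  0.1495 -0.0028]
430 150 [ 0.4823 -0.0172 -0.0029]
250 75 [0.5724 0.2053 0.0168]
160 140 [0.5056 0.3152 0.0169]
260 137 [0.5015 0.1969 0.017 ]
350 137 [0.499  0.0946 0.0167]
stop3 topinner [588.1 246.4] [491.5 249.5]
stop2 [585.2 147. ] [488.3 150.3]
stop1 [580.7  48.2] [484.3  50.8]
left end [580.4 361.4] [508.1 363. ]
right [569.6  36.1] [496.3  38.9]
```

>>> arm_command(motion=[[25, 25, 0, 0, 0, 0, 255], [50, 50, 0, 0, 0, 0, 255], [75, 75, -20, 0, 0, 0, 255], [95, 99, -50, 0, 0, 0.002, 255], [95, 99, -85, 0, 0, 0.002, 255], [95, 99, -120, 0, 0, 0.002, 255], [95, 99, -150, 0, 0, 0.002, 255], [95, 99, -150, 0, 0, 0.002, 255]])

```text
t: 6.55
ee_pos: [0.5397, 0.2737, 0.0746]
eef_rot: [0.003, 1.0, -0.017, -0.006]
force: [-0.4, -1.8, -2.1]
width: 0.0431
```

Run:
```python
from h import *
w=cap("wrist","w5"); print(robot.get_obs()["ee_pos"]); s=cap("scene"); crop(s,40,200,300,395,3,"s5")
t=cap("top");crop(t,60,180,250,290,4,"t5")
```

```text
[0.54143998 0.27494797 0.07825019]
```

View pics/w5.png

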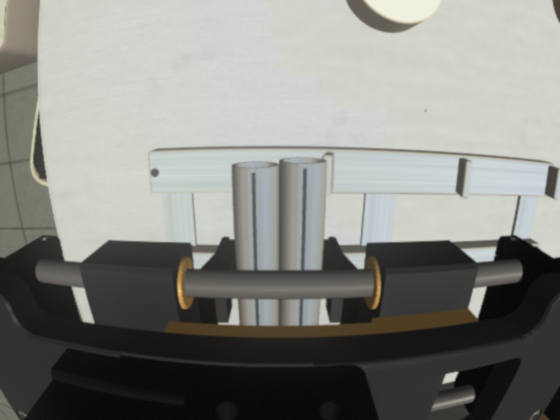

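View pics/t5.png

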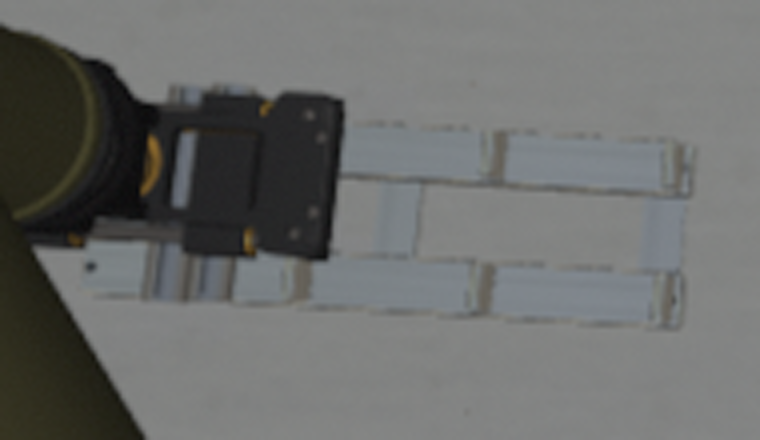

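>>> arm_command(motion=[[2, 1, -20, 0, 0, 0, 255], [2, 1, -35, 0, 0, 0, 255], [2, 1, -44, 0, 0, 0, 255], [2, 1, -48, 0, 0, 0, 255], [2, 1, -51, 0, 0, 0, 255], [2, 1, -52, 0, 0, 0, 255], [2, 1, -52, 0, 0, 0, 255], [2, 1, -52, 0, 0, 0, 255]])

```text
t: 7.37
ee_pos: [0.5458, 0.2786, 0.0303]
eef_rot: [-0.0, 1.0, -0.016, 0.0]
force: [0.2, 0.4, -0.4]
width: 0.0427
```

Run:
```python
from h import *
o=robot.get_obs(); print(o["ee_pos"],o["force"]); s=cap("scene"); crop(s,40,200,300,395,3,"s6")
```

```text
[0.5458141  0.27861913 0.03029051] [ 0.23841931  0.44185344 -0.41735434]
```

View pics/s6.png

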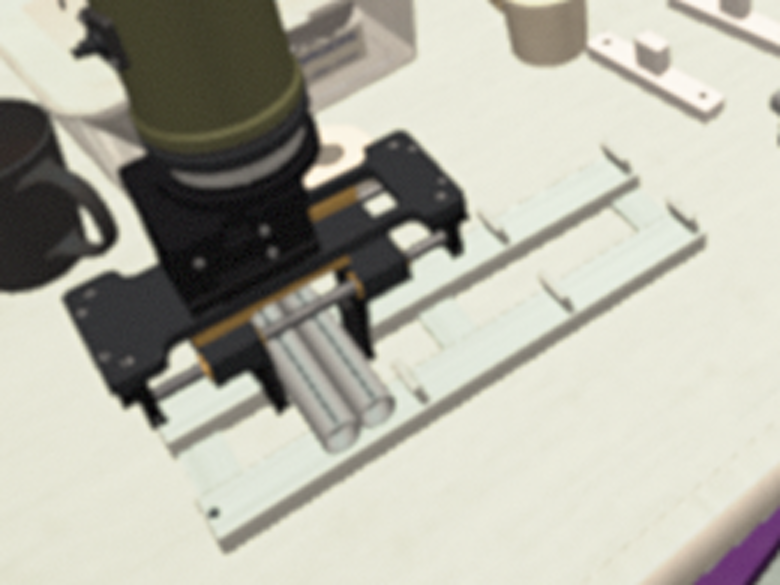

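>>> arm_command(motion=[[-2.5, -1.5, -3, 0, 0, 0, 255], [-2.5, -1.5, -5, 0, 0, 0, 255], [-2.5, -1.5, -6, 0, 0, 0, 255], [-2.5, -1.5, -7, 0, 0, 0, 255], [-2.5, -1.5, -7, 0, 0, 0, 255], [-2.5, -1.5, -7, 0, 0, 0, 255], [-2.5, -1.5, -7, 0, 0, 0, 255], [-2.5, -1.5, -7, 0, 0, 0, 255]])

```text
t: 8.08
ee_pos: [0.543, 0.2768, 0.0226]
eef_rot: [0.0, 1.0, -0.016, -0.0]
force: [-0.3, -0.0, -0.5]
width: 0.0429
```

>>> arm_command(motion=[[0, 0, -0.5, 0, 0, 0, 255], [0, 0, -0.5, 0, 0, 0, 255], [0, 0, -1, 0, 0, 0, 255], [0, 0, -1, 0, 0, 0, 255], [0, 0, -1.5, 0, 0, 0, 255], [0, 0, -1.5, 0, 0, 0, 255], [0, 0, -1.5, 0, 0, 0, 255], [0, 0, -1.5, 0, 0, 0, 255]])

```text
t: 8.75
ee_pos: [0.5431, 0.2777, 0.0216]
eef_rot: [-0.001, 1.0, -0.016, 0.0]
force: [-1.8, 0.1, 4.4]
width: 0.0433
```

Contact (4 N up). Open gently.

>>> arm_command(motion=[[0, 0, 0, 0, 0, 0, 100], [0, 0, 0, 0, 0, 0, 70], [0, 0, 0, 0, 0, 0, 70], [0, 0, 0, 0, 0, 0, 70], [0, 0, 0, 0, 0, 0, 70], [0, 0, 10, 0, 0, 0, 70], [0, 0, 40, 0, 0, 0, 70], [0, 0, 75, 0, 0, 0, 70]])

```text
t: 9.42
ee_pos: [0.5413, 0.2758, 0.0953]
eef_rot: [0.001, 1.0, -0.016, -0.002]
force: [0.6, -0.3, -0.6]
width: 0.0628
```

Run:
```python
from h import *
w=cap("wrist","w7"); o=robot.get_obs(); print(o["ee_pos"],o["force"]); s=cap("scene"); crop(s,40,200,300,395,3,"s7")
```

```text
[0.54581023 0.27915783 0.10435542] [2.12572975 2.55652696 4.6638515 ]
```

View pics/s7.png

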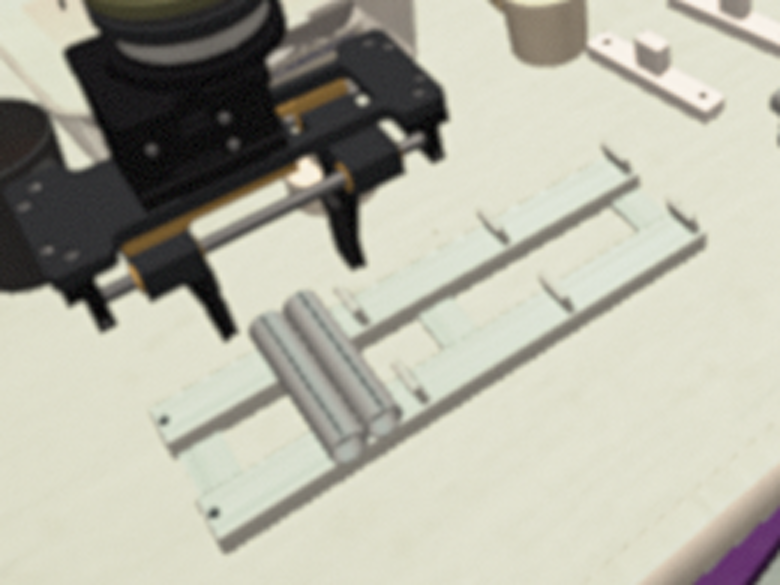

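View pics/w7.png

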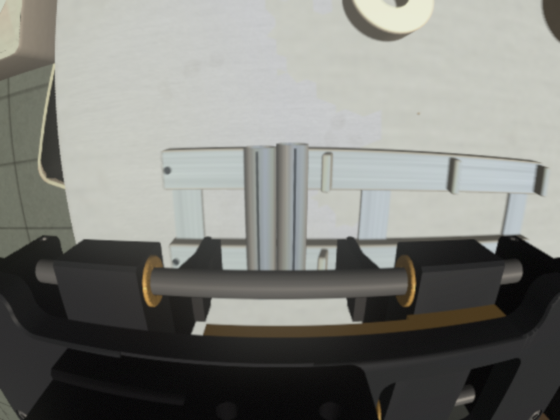

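>>> arm_command(motion=[[-5, -35, 20, 0, 0, -0.01, 70], [-12, -75, 30, 0, 0, -0.02, 40], [-20, -115, 30, 0, 0, -0.03, 0], [-28, -155, 30, 0, 0, -0.04, 0], [-36, -195, 30, 0, 0, -0.05, 0], [-44, -235, 30, 0, 0, -0.06, 0], [-52, -275, 30, 0, 0, -0.064, 0], [-60, -312, 30, 0, 0, -0.064, 0]])

```text
t: 10.18
ee_pos: [0.4822, -0.0376, 0.1266]
eef_rot: [0.001, 0.999, -0.049, 0.0]
force: [1.3, -0.7, 0.2]
width: 0.0867
```

>>> arm_command(motion=[[-6, -30, -10, 0, 0, 0, 0], [-6, -47, -30, 0, 0, 0, 0], [-6, -47, -55, 0, 0, 0, 0], [-6, -47, -60, 0, 0, 0, 0], [-6, -47, -60, 0, 0, 0, 0], [-6, -47, -60, 0, 0, 0, 0], [-6, -47, -60, 0, 0, 0, 0], [-6, -47, -60, 0, 0, 0, 0]])

```text
t: 10.85
ee_pos: [0.4782, -0.0815, 0.0675]
eef_rot: [0.0, 0.999, -0.047, 0.001]
force: [-0.4, 0.9, 0.7]
width: 0.087
```

Run:
```python
from h import *
w=cap("wrist","w8"); o=robot.get_obs(); print(o["ee_pos"],o["eef_rot"]); crop(w,170,110,400,320,3.3,"w8a")
```

```text
[ 0.47802055 -0.08168482  0.06737994] [ 3.84081130e-04  9.98874344e-01 -4.74214941e-02  1.04845768e-03]
```

View pics/w8a.png

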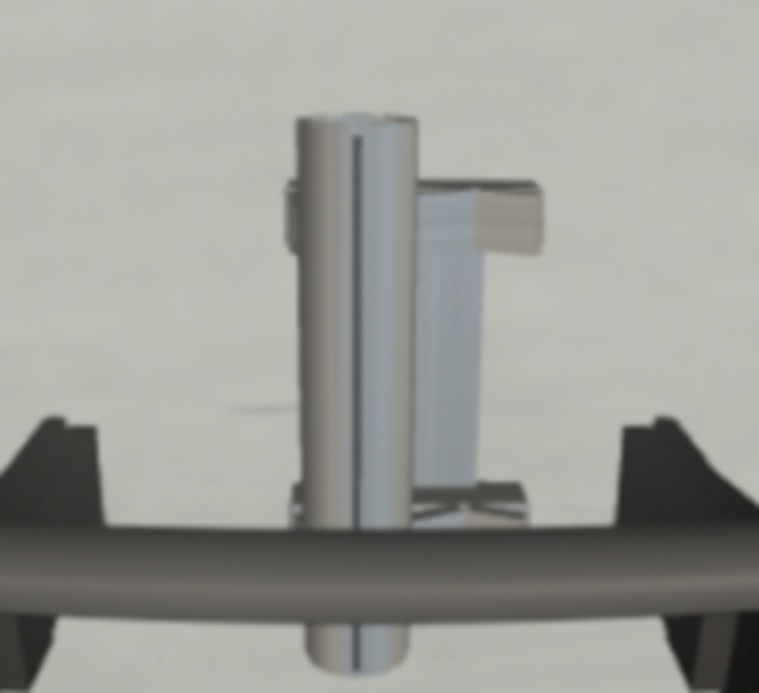

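>>> arm_command(motion=[[2, 0, -20, 0, 0, 0, 0], [2, 0, -38, 0, 0, 0, 0], [2, 0, -48, 0, 0, 0, 0], [2, 0, -48, 0, 0, 0, 0], [2, 0, -48, 0, 0, 0, 80], [2, 0, -48, 0, 0, 0, 160], [2, 0, -48, 0, 0, 0, 255], [2, 0, -48, 0, 0, 0, 255]])

```text
t: 11.57
ee_pos: [0.4797, -0.0823, 0.0191]
eef_rot: [0.0, 0.999, -0.048, 0.001]
force: [-0.6, 0.5, 0.9]
width: 0.0677
```

>>> arm_command(motion=[[0, 0, 0, 0, 0, 0, 255], [0, 0, 0, 0, 0, 0, 255], [0, 0, 0, 0, 0, 0, 255], [0, 0, 0, 0, 0, 0, 255], [0, 0, 0, 0, 0, 0, 255], [0, 0, 0, 0, 0, 0, 255], [0, 0, 0, 0, 0, 0, 255], [0, 0, 0, 0, 0, 0, 255]])

```text
t: 12.23
ee_pos: [0.4791, -0.0815, 0.0182]
eef_rot: [-0.0, 0.999, -0.048, 0.0]
force: [0.4, 1.4, 1.1]
width: 0.0212
```

>>> arm_command(motion=[[0, 0, 10, 0, 0, 0, 255], [0, 0, 35, 0, 0, 0, 255], [0, 10, 70, 0, 0, 0, 255], [10, 50, 80, 0, 0, 0.01, 255], [20, 90, 80, 0, 0, 0.02, 255], [30, 130, 80, 0, 0, 0.04, 255], [40, 170, 80, 0, 0, 0.062, 255], [50, 208, 80, 0, 0, 0.062, 255]])

```text
t: 12.9
ee_pos: [0.5294, 0.1274, 0.0992]
eef_rot: [0.0, 1.0, -0.017, 0.001]
force: [0.2, -0.4, -0.5]
width: 0.0211
```

>>> arm_command(motion=[[8, 30, 0, 0, 0, 0, 255], [8, 42, -10, 0, 0, 0, 255], [8, 42, -25, 0, 0, 0, 255], [8, 42, -35, 0, 0, 0, 255], [8, 42, -35, 0, 0, 0, 255], [8, 42, -35, 0, 0, 0, 255], [8, 42, -35, 0, 0, 0, 255], [8, 42, -35, 0, 0, 0, 255]])

```text
t: 13.57
ee_pos: [0.5377, 0.1671, 0.064]
eef_rot: [0.0, 1.0, -0.018, 0.001]
force: [0.5, -0.4, -0.4]
width: 0.0213
```

Run:
```python
from h import *
w=cap("wrist","w9"); o=robot.get_obs(); print(o["ee_pos"],o["eef_rot"])
s=cap("scene"); crop(s,40,200,300,395,3,"s9")
```

```text
[0.53768813 0.16726527 0.06404967] [ 8.65649967e-05  9.99843039e-01 -1.77014720e-02  7.39487908e-04]
```

View pics/w9.png

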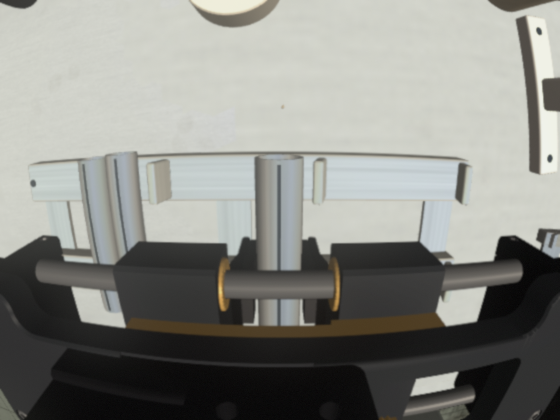

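>>> arm_command(motion=[[-1, 1, -20, 0, 0, 0, 255], [-1, 1, -35, 0, 0, 0, 255], [-1, 1, -41, 0, 0, 0, 255], [-1, 1, -42, 0, 0, 0, 255], [-1, 1, -43, 0, 0, 0, 255], [-1, 1, -44, 0, 0, 0, 255], [-1, 1, -45, 0, 0, 0, 255], [-1, 1, -45, 0, 0, 0, 255]])

```text
t: 14.33
ee_pos: [0.5367, 0.1691, 0.019]
eef_rot: [-0.0, 1.0, -0.017, 0.001]
force: [0.7, 0.6, -0.2]
width: 0.0212
```

>>> arm_command(motion=[[0, 0, -0.5, 0, 0, 0, 255], [0, 0, -0.5, 0, 0, 0, 255], [0, 0, -1, 0, 0, 0, 255], [0, 0, -1, 0, 0, 0, 255], [0, 0, -1, 0, 0, 0, 255], [0, 0, -1, 0, 0, 0, 255], [0, 0, -1, 0, 0, 0, 255], [0, 0, -1, 0, 0, 0, 255]])

```text
t: 15.0
ee_pos: [0.5368, 0.1691, 0.0189]
eef_rot: [0.0, 1.0, -0.017, 0.001]
force: [-2.5, -1.2, 9.3]
width: 0.0214
```

>>> arm_command(motion=[[0, 0, 0.5, 0, 0, 0, 170], [0, 0, 0.5, 0, 0, 0, 125], [0, 0, 0.5, 0, 0, 0, 125], [0, 0, 0.5, 0, 0, 0, 125], [0, 0, 0.5, 0, 0, 0, 125], [0, 0, 10, 0, 0, 0, 125], [0, 0, 40, 0, 0, 0, 125], [0, 0, 80, 0, 0, 0, 125]])

```text
t: 15.67
ee_pos: [0.5334, 0.168, 0.0956]
eef_rot: [0.0, 1.0, -0.017, -0.003]
force: [0.5, -1.0, 0.5]
width: 0.0445
```

Run:
```python
from h import *
o=robot.get_obs(); print(o["ee_pos"],o["eef_rot"])
s=cap("scene"); crop(s,40,150,450,395,1.9,"s10")
```

```text
[0.53338208 0.16804672 0.09564332] [ 4.16316442e-04  9.99851698e-01 -1.68818344e-02 -3.37833582e-03]
```

View pics/s10.png

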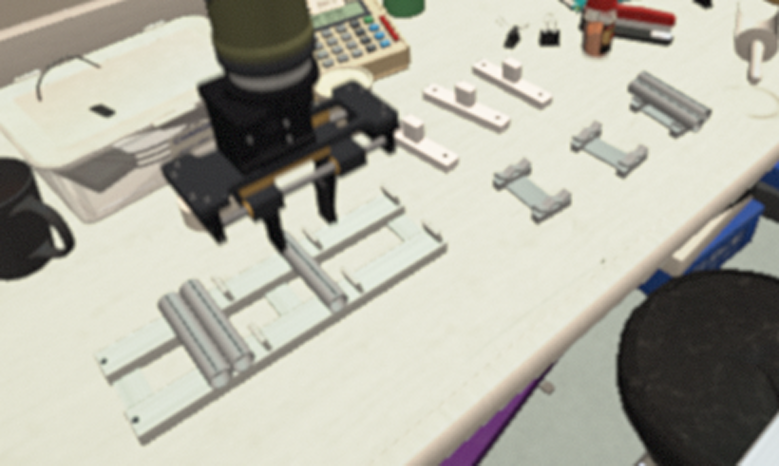

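>>> arm_command(motion=[[-3, -30, 20, 0, 0, 0, 125], [-9, -70, 30, 0, 0, -0.01, 100], [-15, -110, 30, 0, 0, -0.02, 50], [-21, -150, 30, 0, 0, -0.03, 0], [-27, -190, 30, 0, 0, -0.04, 0], [-33, -230, 30, 0, 0, -0.05, 0], [-39, -270, 30, 0, 0, -0.06, 0], [-45, -310, 30, 0, 0, -0.066, 0]])

```text
t: 16.38
ee_pos: [0.4906, -0.143, 0.1281]
eef_rot: [0.001, 0.999, -0.05, 0.001]
force: [0.2, 0.1, 0.2]
width: 0.0818
```

>>> arm_command(motion=[[-6, -40, 0, 0, 0, 0, 0], [-12, -80, 0, 0, 0, 0, 0], [-18, -120, 0, 0, 0, 0, 0], [-24, -160, -10, 0, 0, 0, 0], [-29, -188, -30, 0, 0, 0, 0], [-29, -188, -55, 0, 0, 0, 0], [-29, -188, -60, 0, 0, 0, 0], [-29, -188, -60, 0, 0, 0, 0]])

```text
t: 17.05
ee_pos: [0.4609, -0.3275, 0.0656]
eef_rot: [-0.002, 0.999, -0.05, -0.001]
force: [-0.6, -0.3, -0.4]
width: 0.0875
```

Run:
```python
from h import *
w=cap("wrist","w11"); o=robot.get_obs(); print(o["ee_pos"],o["eef_rot"]); crop(w,170,110,400,320,3.3,"w11a")
```

```text
[ 0.46237804 -0.32743599  0.0672158 ] [-8.23782039e-04  9.98793497e-01 -4.91000238e-02 -2.44369419e-04]
```

View pics/w11a.png

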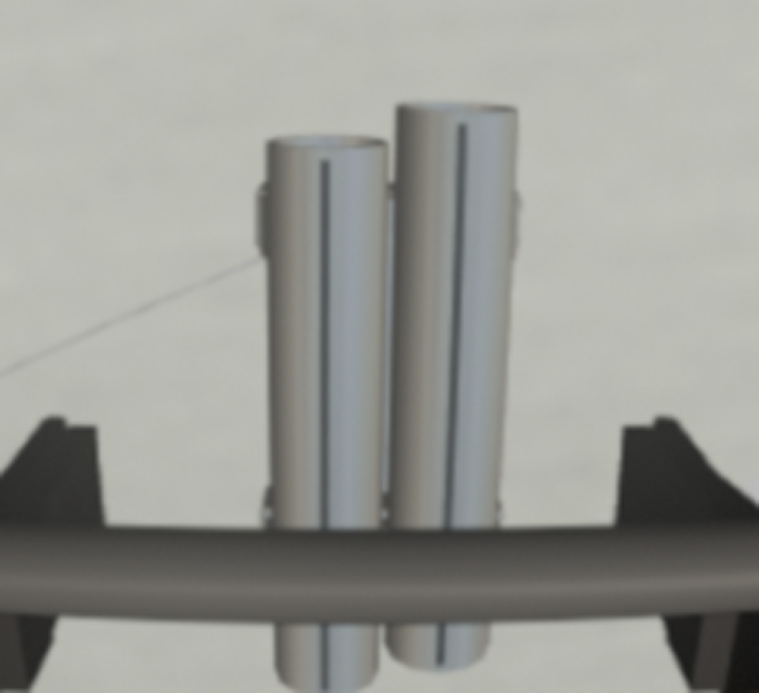

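Run:
```python
from h import *
w=cap("wrist")
f=lambda X,Y,z: onz(w,170+X/3.3-.35,110+Y/3.3-.35,z,True)[:2]*1000
# axis-height silhouettes: left edge of left tube, right edge of right tube
for z in (.028,):
  for a,b in [((268,200),(514,200)),((269,300),(509,300)),((271,400),(503,400)),((272,500),(499,500))]:
    p,q=f(*a,z),f(*b,z); print(p.round(1),q.round(1),((p+q)/2).round(1))
print(f(327,138,.039),f(456,105,.039),f(327,690,.039),f(440,668,.039))
print(robot.get_obs()["ee_pos"])
```

```text
[ 506.1 -313.8] [ 501.8 -358.3] [ 503.9 -336. ]
[ 487.4 -311.8] [ 483.2 -356.1] [ 485.3 -334. ]
[ 467.9 -309.8] [ 463.6 -353.8] [ 465.7 -331.8]
[ 447.  -307.4] [ 442.6 -352. ] [ 444.8 -329.7]
[ 517.28122779 -326.04618422] [ 520.84971273 -348.21658782] [ 408.26046068 -314.35227497] [ 411.43249355 -337.48036372]
[ 0.46328733 -0.32769988  0.06827411]
```

>>> arm_command(motion=[[1, -4, -10, 0, 0, -0.007, 0], [1, -4, -25, 0, 0, -0.007, 0], [1, -4, -40, 0, 0, -0.007, 0], [1, -4, -49, 0, 0, -0.007, 0], [1, -4, -49, 0, 0, -0.007, 0], [1, -4, -49, 0, 0, -0.007, 60], [1, -4, -49, 0, 0, -0.007, 150], [1, -4, -49, 0, 0, -0.007, 255]])

```text
t: 17.82
ee_pos: [0.4638, -0.3335, 0.0193]
eef_rot: [0.001, 0.999, -0.053, 0.001]
force: [0.1, 0.1, 0.2]
width: 0.0742
```

>>> arm_command(motion=[[0, 0, 0, 0, 0, 0, 255], [0, 0, 0, 0, 0, 0, 255], [0, 0, 0, 0, 0, 0, 255], [0, 0, 0, 0, 0, 0, 255], [0, 0, 0, 0, 0, 0, 255], [0, 0, 10, 0, 0, 0, 255], [0, 0, 30, 0, 0, 0, 255], [0, 0, 60, 0, 0, 0, 255]])

```text
t: 18.48
ee_pos: [0.4609, -0.3319, 0.0766]
eef_rot: [-0.002, 0.999, -0.053, -0.002]
force: [-0.2, -0.5, -0.5]
width: 0.043
```

Run:
```python
from h import *
w=cap("wrist","w12"); s=cap("scene"); crop(s,250,100,450,250,4,"s12"); o=robot.get_obs();print(o["ee_pos"],o["width"])
```

```text
[ 0.46602919 -0.33501369  0.08322692] 0.043214054477650636
```

View pics/s12.png

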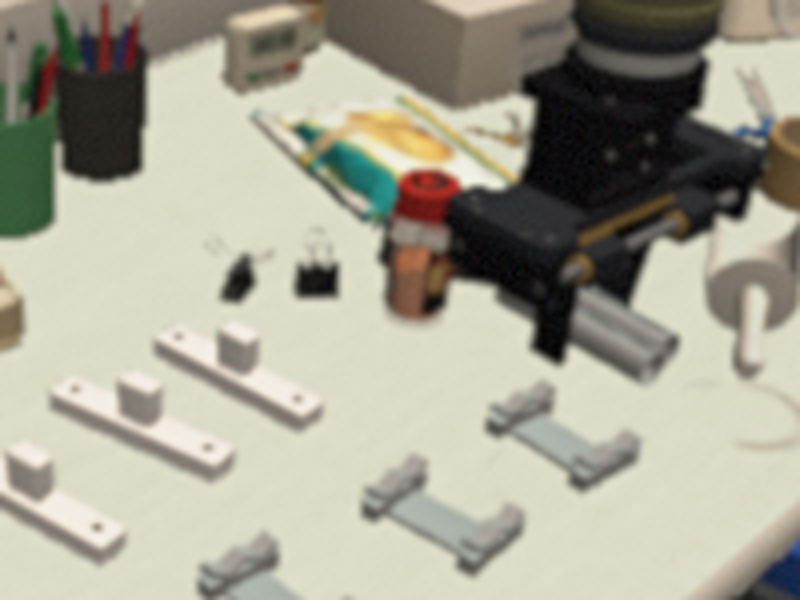

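View pics/w12.png

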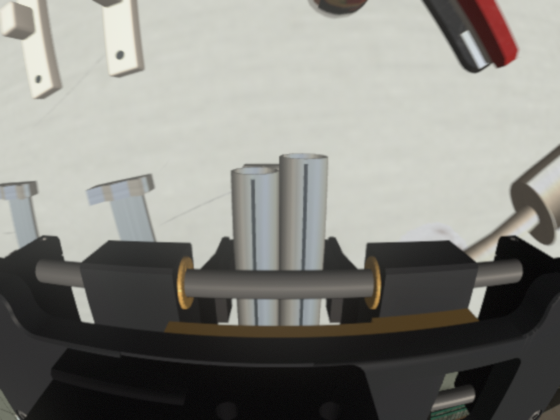

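>>> arm_command(motion=[[0, 35, 15, 0, 0, 0.01, 255], [3, 75, 20, 0, 0, 0.02, 255], [8, 115, 20, 0, 0, 0.03, 255], [14, 155, 20, 0, 0, 0.04, 255], [20, 195, 20, 0, 0, 0.05, 255], [28, 235, 20, 0, 0, 0.06, 255], [36, 275, 20, 0, 0, 0.071, 255], [44, 315, 20, 0, 0, 0.071, 255]])

```text
t: 19.25
ee_pos: [0.5066, -0.0166, 0.0982]
eef_rot: [0.001, 1.0, -0.018, 0.0]
force: [1.1, 0.3, -1.3]
width: 0.0432
```

>>> arm_command(motion=[[10, 40, 0, 0, 0, 0, 255], [20, 75, -5, 0, 0, 0, 255], [24, 95, -15, 0, 0, 0, 255], [24, 95, -30, 0, 0, 0, 255], [24, 95, -38, 0, 0, 0, 255], [24, 95, -38, 0, 0, 0, 255], [24, 95, -38, 0, 0, 0, 255], [24, 95, -38, 0, 0, 0, 255]])

```text
t: 19.92
ee_pos: [0.5313, 0.0756, 0.0605]
eef_rot: [0.0, 1.0, -0.019, 0.0]
force: [-0.4, 0.2, 0.1]
width: 0.0427
```

Run:
```python
from h import *
w=cap("wrist","w13"); o=robot.get_obs(); print(o["ee_pos"],o["eef_rot"]); crop(w,170,110,400,320,3.3,"w13a")
```

```text
[0.53149933 0.07565357 0.06079789] [ 2.88800815e-04  9.99816842e-01 -1.91295600e-02  5.08591309e-04]
```

View pics/w13.png

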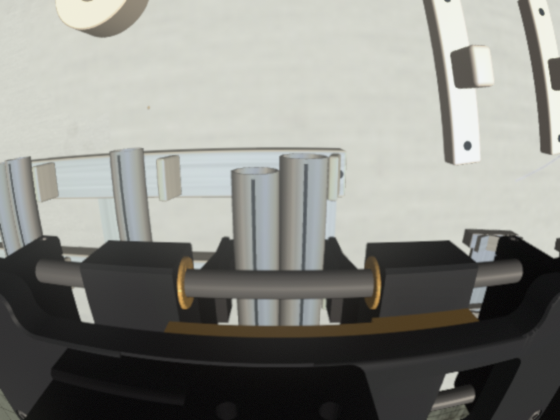

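>>> arm_command(motion=[[2, 0, -15, 0, 0, 0.003, 255], [2, 0, -28, 0, 0, 0.003, 255], [2, 0, -35, 0, 0, 0.003, 255], [2, 0, -37, 0, 0, 0.003, 255], [2, 0, -38, 0, 0, 0.003, 255], [2, 0, -39, 0, 0, 0.003, 255], [2, 0, -40, 0, 0, 0.003, 255], [2, 0, -40, 0, 0, 0.003, 255]])

```text
t: 20.63
ee_pos: [0.5332, 0.0769, 0.0204]
eef_rot: [0.0, 1.0, -0.017, 0.0]
force: [-0.0, -0.2, -1.7]
width: 0.0434
```

>>> arm_command(motion=[[0, 0, -0.5, 0, 0, 0, 255], [0, 0, -0.5, 0, 0, 0, 255], [0, 0, -0.5, 0, 0, 0, 255], [0, 0, -0.5, 0, 0, 0, 255], [0, 0, -1, 0, 0, 0, 255], [0, 0, -1, 0, 0, 0, 255], [0, 0, -1, 0, 0, 0, 255], [0, 0, -1, 0, 0, 0, 255]])

```text
t: 21.3
ee_pos: [0.5329, 0.0768, 0.0191]
eef_rot: [0.0, 1.0, -0.017, -0.0]
force: [-0.2, -0.3, -1.3]
width: 0.0432
```

>>> arm_command(motion=[[0, 0, -0.5, 0, 0, 0, 255], [0, 0, -0.5, 0, 0, 0, 255], [0, 0, -1, 0, 0, 0, 255], [0, 0, -1, 0, 0, 0, 255], [0, 0, -1, 0, 0, 0, 255], [0, 0, -1, 0, 0, 0, 255], [0, 0, -1, 0, 0, 0, 255], [0, 0, -1, 0, 0, 0, 255]])

```text
t: 21.97
ee_pos: [0.5331, 0.077, 0.0188]
eef_rot: [0.0, 1.0, -0.017, 0.0]
force: [-2.9, 0.1, 6.2]
width: 0.043
```

>>> arm_command(motion=[[0, 0, 0.3, 0, 0, 0, 100], [0, 0, 0.3, 0, 0, 0, 70], [0, 0, 0.3, 0, 0, 0, 70], [0, 0, 0.3, 0, 0, 0, 70], [0, 0, 0.3, 0, 0, 0, 70], [0, 0, 10, 0, 0, 0, 70], [0, 0, 45, 0, 0, 0, 70], [0, 0, 85, 0, 0, 0, 70]])

```text
t: 22.63
ee_pos: [0.5307, 0.0767, 0.1024]
eef_rot: [-0.0, 1.0, -0.016, -0.003]
force: [1.6, 0.0, 1.2]
width: 0.063
```

>>> arm_command(motion=[[-20, -20, 40, 0, 0, 0, 70], [-40, -50, 80, 0, 0, 0, 70], [-60, -80, 110, 0, 0, 0, 70], [-80, -100, 120, 0, 0, 0, 70], [-80, -100, 120, 0, 0, 0, 0], [-80, -100, 120, 0, 0, 0, 0], [-80, -100, 120, 0, 0, 0, 0], [-80, -100, 120, 0, 0, 0, 0]])

```text
t: 23.3
ee_pos: [0.4531, -0.0219, 0.2228]
eef_rot: [-0.0, 1.0, -0.016, -0.0]
force: [0.2, 0.2, 0.2]
width: 0.0814
```

Run:
```python
from h import *
import pickle
w=cap("wrist","w14"); o=robot.get_obs(); print(o["ee_pos"],o["eef_rot"])
t=cap("top"); pickle.dump((w,t),open("wt14.pkl","wb")); crop(t,70,190,250,280,4.4,"t14")
```

```text
[ 0.45302877 -0.02163044  0.22247138] [-5.33224098e-04  9.99882179e-01 -1.53317220e-02 -5.31933978e-04]
```

View pics/w14.png

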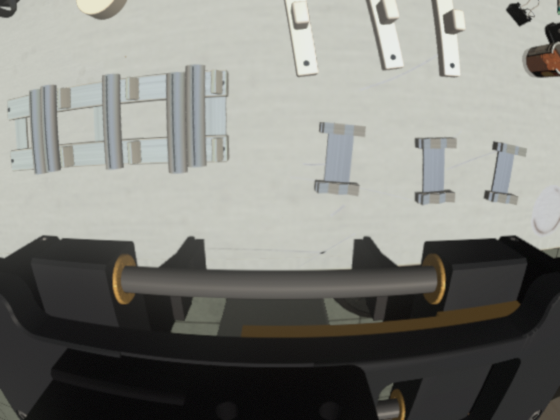

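View pics/t14.png

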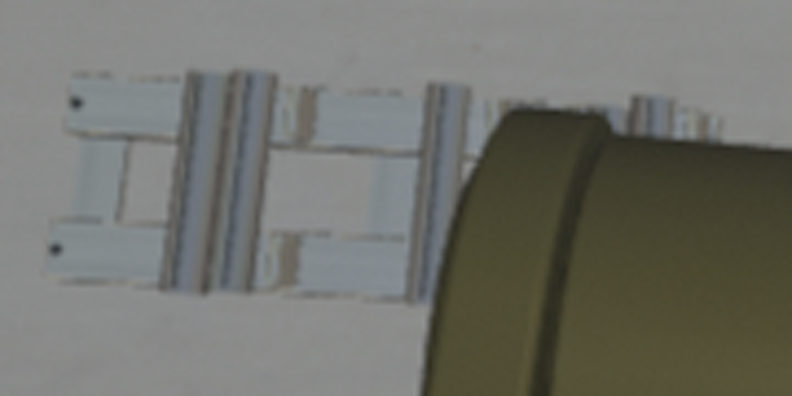

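Run:
```python
from h import *
import pickle
w,t=pickle.load(open("wt14.pkl","rb"))
f=lambda X,Y,z: (onz(t,70+X/4.4-.4,190+Y/4.4-.4,z)[:2]*1000).round(1)
for n,a,b in [("b3 l",(207,71),(184,291)),("b3 r",(253,70),(233,291)),("b2",(448,83),(420,302))]:
    p,q=f(*a,.039),f(*b,.039); print(n,p,q,(p+q)/2)
for n,a in [("UL",(72,76)),("UM",(360,91)),("UR",(690,108)),("LL",(50,282)),("LM",(350,298))]: print(n,f(*a,.018))
crop(w,0,55,235,180,3.4,"w14a")
```

```text
b3 l [596.9 286. ] [487.8 287.4] [542.35 286.7 ]
b3 r [598.  263.4] [488.3 263.8] [543.15 263.6 ]
b2 [593.8 166.5] [484.9 172.9] [539.35 169.7 ]
UL [596.1 361.8]
UM [592. 216.]
UR [587.3  47.6]
LL [491.8 361.9]
LM [486.9 213.2]
```

View pics/w14a.png

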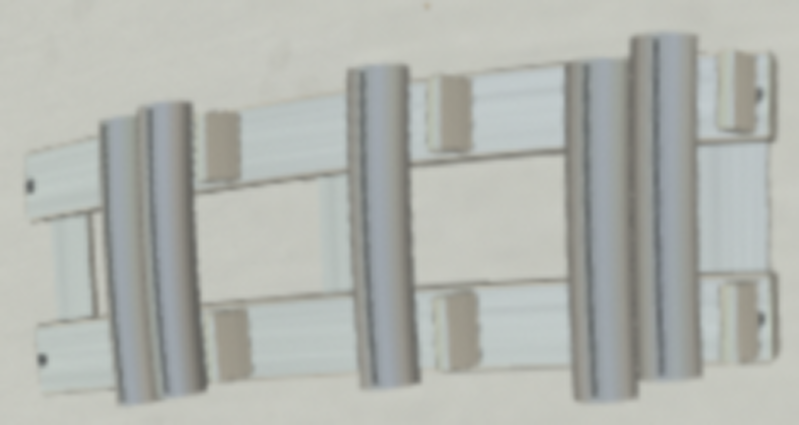

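>>> arm_command(motion=[[12, -3, -2, 0, 0, 0.12, 0], [24, -6, -5, 0, 0, 0.24, 0], [36, -9, -7, 0, 0, 0.36, 0], [48, -12, -10, 0, 0, 0.48, 0], [60, -15, -12, 0, 0, 0.6, 0], [72, -18, -15, 0, 0, 0.72, 0], [84, -21, -17, 0, 0, 0.84, 0], [96, -24, -20, 0, 0, 0.96, 0]])

```text
t: 24.07
ee_pos: [0.5497, -0.0457, 0.2019]
eef_rot: [-0.001, 0.893, 0.451, -0.0]
force: [-0.5, 0.9, 0.1]
width: 0.0869
```

>>> arm_command(motion=[[15, -2, 0, 0, 0, 0.12, 0], [30, -4, 0, 0, 0, 0.24, 0], [45, -5, 0, 0, 0, 0.36, 0], [60, -5, 0, 0, 0, 0.48, 0], [75, -5, 0, 0, 0, 0.6, 0], [90, -5, 0, 0, 0, 0.72, 0], [90, -5, 0, 0, 0, 0.746, 0], [90, -5, 0, 0, 0, 0.746, 0]])

```text
t: 24.73
ee_pos: [0.6389, -0.0505, 0.2015]
eef_rot: [-0.002, 0.67, 0.742, 0.0]
force: [-0.7, -0.2, -0.2]
width: 0.087
```

Run:
```python
from h import *
import pickle
w=cap("wrist","w15"); o=robot.get_obs(); print(o["ee_pos"],o["eef_rot"],np.round(o["joint_positions"],2)); pickle.dump(w,open("w15.pkl","wb"))
```

```text
[ 0.63845915 -0.05081918  0.20187931] [-1.52095386e-03  6.70405323e-01  7.41993523e-01  2.72739053e-05] [ 0.7   0.45 -0.89  1.49  0.35  1.37 -0.1 ]
```

View pics/w15.png

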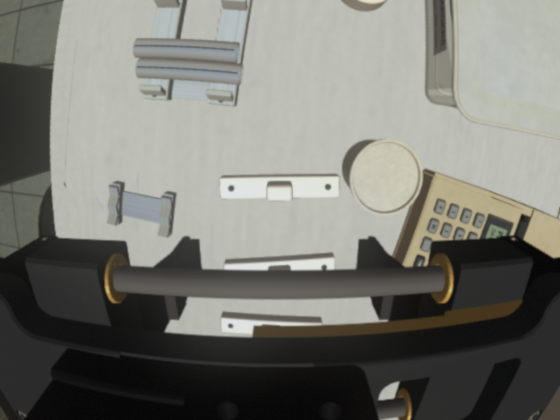

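Run:
```python
from h import *
import pickle
w=pickle.load(open("w15.pkl","rb"))
crop(w,205,165,355,275,5.2,"w15a")
print(proj(w,(.6389,-.0515,.045),True))
```

```text
(np.float64(278.08653621934144), np.float64(196.41690019606943))
```

View pics/w15a.png

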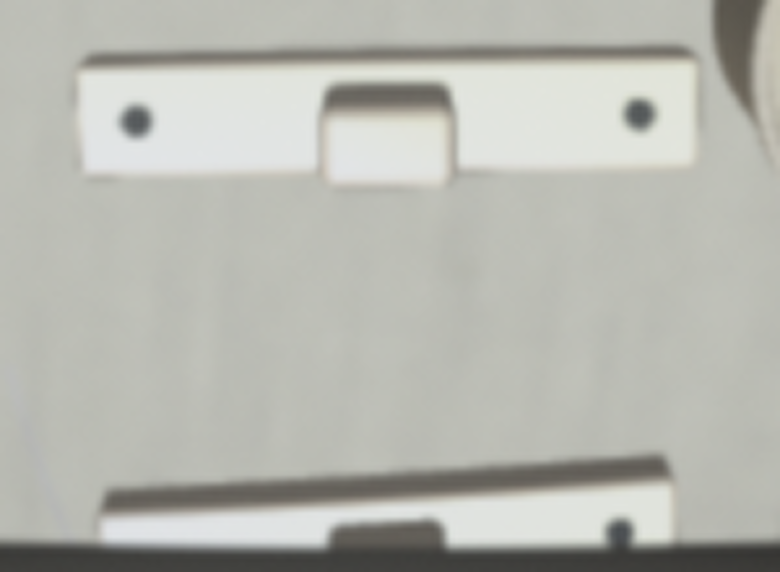

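Run:
```python
from h import *
import pickle
w=pickle.load(open("w15.pkl","rb"))
f=lambda X,Y,z: onz(w,205+X/5.2-.4,165+Y/5.2-.4,z,True)[:2]*1000
b=[f(*p,.013) for p in [(80,68),(695,55),(83,176),(695,166)]]; print(np.round(b,1),np.mean(b,0))
b2=[f(*p,.042) for p in [(322,112),(452,108),(322,185),(450,182)]]; print(np.mean(b2,0))
h=[f(*p,.013) for p in [(136,121),(640,114)]];print(h,np.mean(h,0),np.degrees(np.arctan2(*(h[1]-h[0])[::-1])))
d=w["depth"]; v,u=165+int(120/5.2),205+int(390/5.2)
for (X,Y) in [(387,145),(200,120),(300,350)]:
    u=205+int(X/5.2);v=165+int(Y/5.2);o,k=ray(w,u,v,True);print(X,Y,o+k*d[v,u]/(np.array(w["R"])@k)[2])
```

```text
[[575.2 -44.9]
 [701.5 -28.9]
 [577.3 -67.9]
 [705.  -52.3]] [639.75608803 -48.50779462]
[639.41431424 -48.53651138]
[array([587.7556073 , -54.96248364]), array([691.74186802, -42.58108573])] [639.74873766 -48.77178469] 6.7901052533531185
387 145 [ 0.6393681  -0.04738003  0.04330706]
200 120 [ 0.60112266 -0.05362643  0.01369069]
300 350 [ 0.6257565  -0.10675349 -0.00112853]
```

>>> arm_command(motion=[[1, 2, -35, 0, 0, 0.017, 0], [1, 2, -70, 0, 0, 0.017, 0], [1, 2, -100, 0, 0, 0.017, 0], [1, 2, -125, 0, 0, 0.017, 0], [1, 2, -140, 0, 0, 0.017, 0], [1, 2, -140, 0, 0, 0.017, 0], [1, 2, -140, 0, 0, 0.017, 0], [1, 2, -140, 0, 0, 0.017, 0]])

```text
t: 25.45
ee_pos: [0.6411, -0.0499, 0.0651]
eef_rot: [0.001, 0.664, 0.748, 0.001]
force: [0.1, 0.5, 0.0]
width: 0.0868
```

Run:
```python
from h import *
w=cap("wrist"); o=robot.get_obs(); print(o["ee_pos"],o["eef_rot"]); crop(w,170,110,400,320,3.3,"w16a")
```

```text
[ 0.64137316 -0.04993579  0.06541076] [0.00141002 0.66396467 0.74776191 0.00103005]
```

View pics/w16a.png

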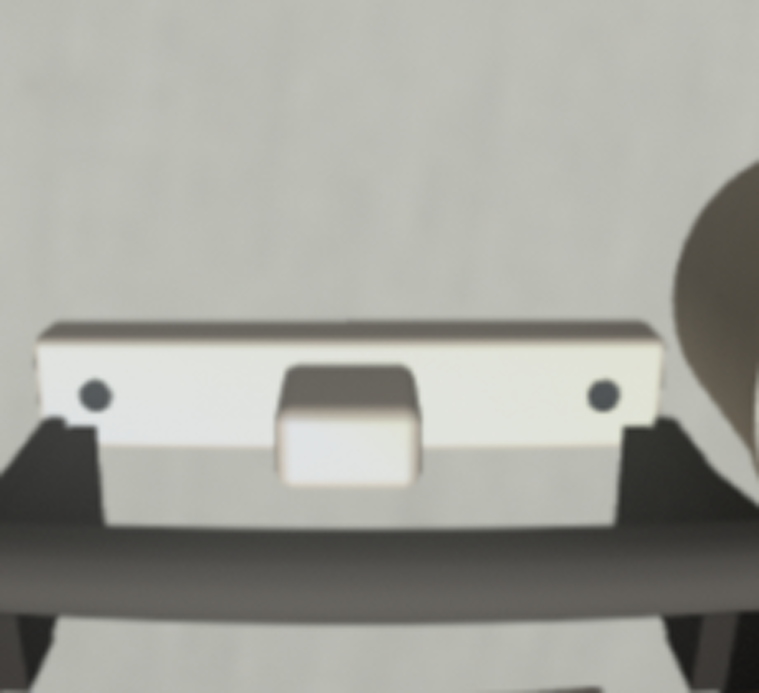

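Run:
```python
from h import *
w=cap("wrist"); o=robot.get_obs()
f=lambda X,Y,z: onz(w,170+X/3.3-.35,110+Y/3.3-.35,z,True)[:2]*1000
b=[f(*p,.044) for p in [(277,413),(418,413),(281,487),(415,487)]];print(np.round(b,1),np.mean(b,0))
h=[f(*p,.015) for p in [(95,396),(603,396)]];print(h,np.mean(h,0),np.degrees(np.arctan2(*(h[1]-h[0])[::-1])))
print(o["ee_pos"])
```

```text
[[626.7 -42.7]
 [651.  -39.8]
 [628.7 -56.7]
 [652.4 -53.8]] [639.69789194 -48.2451446 ]
[array([588.16883297, -54.85502743]), array([691.41759833, -42.54403782])] [639.79321565 -48.69953263] 6.799627788302764
[ 0.64135561 -0.05001561  0.06536403]
```

>>> arm_command(motion=[[-1.7, 1.4, -15, 0, 0, 0, 0], [-1.7, 1.4, -30, 0, 0, 0, 0], [-1.7, 1.4, -36, 0, 0, 0, 0], [-1.7, 1.4, -37, 0, 0, 0, 0], [-1.7, 1.4, -37, 0, 0, 0, 60], [-1.7, 1.4, -37, 0, 0, 0, 140], [-1.7, 1.4, -37, 0, 0, 0, 200], [-1.7, 1.4, -37, 0, 0, 0, 255]])

```text
t: 26.22
ee_pos: [0.6387, -0.0488, 0.0267]
eef_rot: [0.0, 0.664, 0.748, 0.0]
force: [-0.1, -0.1, 0.1]
width: 0.0682
```

>>> arm_command(motion=[[0, 0, 0, 0, 0, 0, 255], [0, 0, 0, 0, 0, 0, 255], [0, 0, 0, 0, 0, 0, 255], [0, 0, 0, 0, 0, 0, 255], [0, 0, 0, 0, 0, 0, 255], [0, 0, 0, 0, 0, 0, 255], [0, 0, 0, 0, 0, 0, 255], [0, 0, 0, 0, 0, 0, 255]])

```text
t: 26.88
ee_pos: [0.6384, -0.0488, 0.0262]
eef_rot: [0.0, 0.664, 0.748, 0.0]
force: [1.1, 0.1, 1.0]
width: 0.0257
```

>>> arm_command(motion=[[0, 0, 10, 0, 0, 0, 255], [0, 0, 35, 0, 0, 0, 255], [-2, 5, 70, 0, 0, -0.02, 255], [-8, 40, 84, 0, 0, -0.04, 255], [-18, 80, 84, 0, 0, -0.07, 255], [-28, 120, 84, 0, 0, -0.1, 255], [-38, 158, 84, 0, 0, -0.13, 255], [-48, 196, 84, 0, 0, -0.153, 255]])

```text
t: 27.55
ee_pos: [0.5893, 0.1489, 0.1108]
eef_rot: [0.0, 0.72, 0.694, -0.0]
force: [0.9, 0.3, -2.5]
width: 0.0258
```

>>> arm_command(motion=[[-10, 38, 0, 0, 0, 0, 255], [-20, 76, 0, 0, 0, 0, 255], [-30, 114, 0, 0, 0, 0, 255], [-40, 150, 0, 0, 0, 0, 255], [-48, 175, 0, 0, 0, 0, 255], [-48, 175, 0, 0, 0, 0, 255], [-48, 175, -15, 0, 0, 0, 255], [-48, 175, -15, 0, 0, 0, 255]])

```text
t: 28.22
ee_pos: [0.5414, 0.3201, 0.0923]
eef_rot: [0.0, 0.719, 0.695, -0.002]
force: [0.3, -1.8, -2.8]
width: 0.0257
```

Run:
```python
from h import *
w=cap("wrist","w17"); o=robot.get_obs(); print(o["ee_pos"],o["eef_rot"],o["width"]);s=cap("scene"); crop(s,40,200,300,395,3,"s17")
```

```text
[0.54192823 0.31930259 0.09277034] [ 3.03447486e-04  7.19659625e-01  6.94322954e-01 -2.35951202e-03] 0.02572923433712096
```

View pics/w17.png

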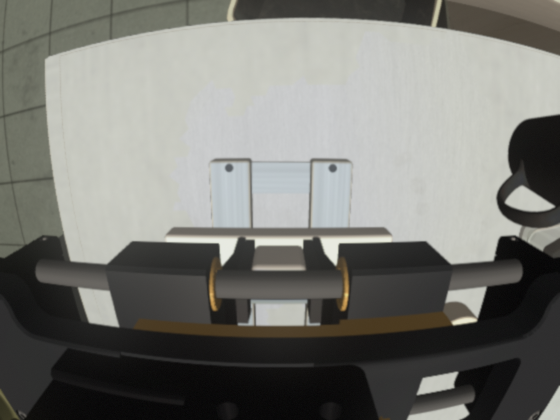

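View pics/s17.png

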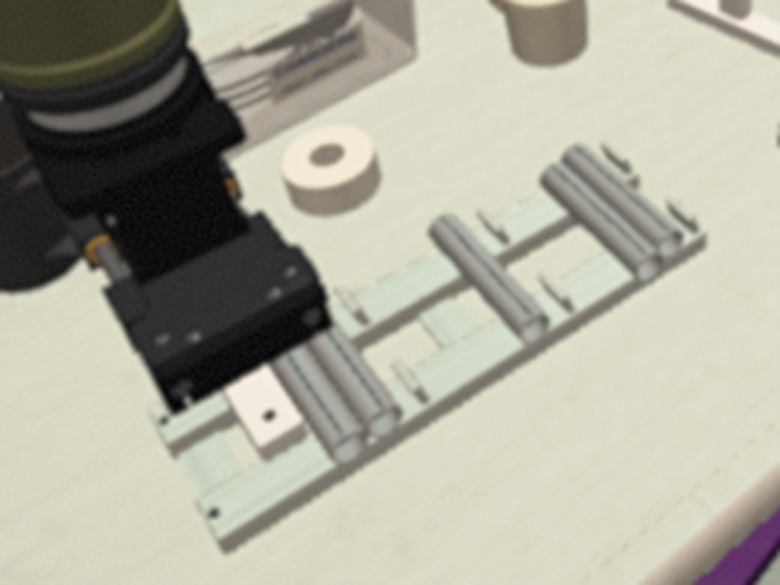

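>>> arm_command(motion=[[0.5, 3, -15, 0, 0, 0, 255], [0.5, 3, -30, 0, 0, 0, 255], [0.5, 3, -40, 0, 0, 0, 255], [0.5, 3, -44, 0, 0, 0, 255], [0.5, 3, -46, 0, 0, 0, 255], [0.5, 3, -46, 0, 0, 0, 255], [0.5, 3, -46, 0, 0, 0, 255], [0.5, 3, -46, 0, 0, 0, 255]])

```text
t: 28.98
ee_pos: [0.5431, 0.3256, 0.0498]
eef_rot: [0.0, 0.719, 0.695, 0.001]
force: [-0.1, -0.4, -2.7]
width: 0.0259
```

>>> arm_command(motion=[[0, 0, -1, 0, 0, 0, 255], [0, 0, -1, 0, 0, 0, 255], [0, 0, -1, 0, 0, 0, 255], [0, 0, -1.5, 0, 0, 0, 255], [0, 0, -1.5, 0, 0, 0, 255], [0, 0, -1.5, 0, 0, 0, 255], [0, 0, -1.5, 0, 0, 0, 255], [0, 0, -1.5, 0, 0, 0, 255]])

```text
t: 29.65
ee_pos: [0.5428, 0.3252, 0.0476]
eef_rot: [0.0, 0.719, 0.695, 0.0]
force: [0.7, -0.8, -2.0]
width: 0.0257
```

>>> arm_command(motion=[[0, 0, -1, 0, 0, 0, 255], [0, 0, -1.5, 0, 0, 0, 255], [0, 0, -2, 0, 0, 0, 255], [0, 0, -2.5, 0, 0, 0, 255], [0, 0, -3, 0, 0, 0, 255], [0, 0, -3.5, 0, 0, 0, 255], [0, 0, -3.5, 0, 0, 0, 255], [0, 0, -3.5, 0, 0, 0, 255]])

```text
t: 30.32
ee_pos: [0.5428, 0.3252, 0.0442]
eef_rot: [0.0, 0.719, 0.695, 0.0]
force: [0.1, -0.2, -1.6]
width: 0.0256
```

>>> arm_command(motion=[[0, 0, -0.5, 0, 0, 0, 255], [0, 0, -0.5, 0, 0, 0, 255], [0, 0, -1, 0, 0, 0, 255], [0, 0, -1, 0, 0, 0, 255], [0, 0, -1, 0, 0, 0, 255], [0, 0, -1, 0, 0, 0, 255], [0, 0, -1, 0, 0, 0, 255], [0, 0, -1, 0, 0, 0, 255]])

```text
t: 30.98
ee_pos: [0.5428, 0.3253, 0.0442]
eef_rot: [0.0, 0.719, 0.695, -0.0]
force: [-3.6, -1.3, 6.1]
width: 0.0258
```

>>> arm_command(motion=[[-0.1, -2, 0.2, 0, 0, 0, 255], [-0.2, -4, 0.2, 0, 0, 0, 255], [-0.2, -6, 0.2, 0, 0, 0, 255], [-0.3, -8, 0.2, 0, 0, 0, 255], [-0.3, -10, 0.2, 0, 0, 0, 255], [-0.4, -12, 0.2, 0, 0, 0, 255], [-0.5, -14, 0.2, 0, 0, 0, 255], [-0.5, -15, 0.2, 0, 0, 0, 255]])

```text
t: 31.65
ee_pos: [0.5429, 0.3109, 0.0441]
eef_rot: [-0.0, 0.719, 0.695, 0.001]
force: [0.9, 1.9, 6.2]
width: 0.0258
```

>>> arm_command(motion=[[0, -1, 0, 0, 0, 0, 255], [-0.1, -2, 0, 0, 0, 0, 255], [-0.1, -3, 0, 0, 0, 0, 255], [-0.1, -4, 0, 0, 0, 0, 255], [-0.2, -4, 0, 0, 0, 0, 255], [-0.2, -4, 0, 0, 0, 0, 255], [-0.2, -4, 0, 0, 0, 0, 255], [-0.2, -4, 0, 0, 0, 0, 255]])

```text
t: 32.32
ee_pos: [0.5429, 0.3068, 0.0441]
eef_rot: [0.0, 0.719, 0.695, 0.001]
force: [0.5, 4.1, 5.9]
width: 0.0257
```

>>> arm_command(motion=[[0, -0.5, 0, 0, 0, 0, 255], [0, -1, 0, 0, 0, 0, 255], [0, -1.5, 0, 0, 0, 0, 255], [0, -2, 0, 0, 0, 0, 255], [0, -2, 0, 0, 0, 0, 255], [0, -2, 0, 0, 0, 0, 255], [0, -2, 0, 0, 0, 0, 255], [0, -2, 0, 0, 0, 0, 255]])

```text
t: 32.98
ee_pos: [0.5428, 0.3049, 0.0441]
eef_rot: [0.0, 0.719, 0.695, 0.001]
force: [0.5, 3.7, 6.0]
width: 0.026
```

>>> arm_command(motion=[[0, -0.5, 0, 0, 0, 0, 255], [0, -1, 0, 0, 0, 0, 255], [0, -1.5, 0, 0, 0, 0, 255], [0, -2, 0, 0, 0, 0, 255], [0, -2, 0, 0, 0, 0, 255], [0, -2, 0, 0, 0, 0, 255], [0, -2, 0, 0, 0, 0, 255], [0, -2, 0, 0, 0, 0, 255]])

```text
t: 33.65
ee_pos: [0.5427, 0.3036, 0.0442]
eef_rot: [-0.0, 0.719, 0.695, 0.002]
force: [1.6, 4.9, 4.8]
width: 0.0257
```

>>> arm_command(motion=[[0, -0.5, 0, 0, 0, 0, 255], [0, -1, 0, 0, 0, 0, 255], [0, -1, 0, 0, 0, 0, 255], [0, -1.5, 0, 0, 0, 0, 255], [0, -1.5, 0, 0, 0, 0, 255], [0, -1.5, 0, 0, 0, 0, 255], [0, -1.5, 0, 0, 0, 0, 255], [0, -1.5, 0, 0, 0, 0, 255]])

```text
t: 34.32
ee_pos: [0.5427, 0.3035, 0.0442]
eef_rot: [-0.001, 0.719, 0.695, 0.003]
force: [1.6, 7.1, 2.4]
width: 0.0257
```

>>> arm_command(motion=[[0, -1, 0, 0, 0, 0, 255], [0, -1.5, 0, 0, 0, 0, 255], [0, -2, 0, 0, 0, 0, 255], [0, -2, 0, 0, 0, 0, 255], [0, -2, 0, 0, 0, 0, 255], [0, -2, 0, 0, 0, 0, 255], [0, -2, 0, 0, 0, 0, 255], [0, -2, 0, 0, 0, 0, 255]])

```text
t: 34.98
ee_pos: [0.5427, 0.3033, 0.0443]
eef_rot: [-0.002, 0.718, 0.696, 0.004]
force: [1.4, 10.7, 1.9]
width: 0.0259
```

Run:
```python
from h import *
s=cap("scene"); crop(s,70,250,220,390,4.2,"s18");o=robot.get_obs();print(o["eef_rot"])
```

```text
[-0.0018687   0.71844435  0.69557037  0.00401106]
```

View pics/s18.png

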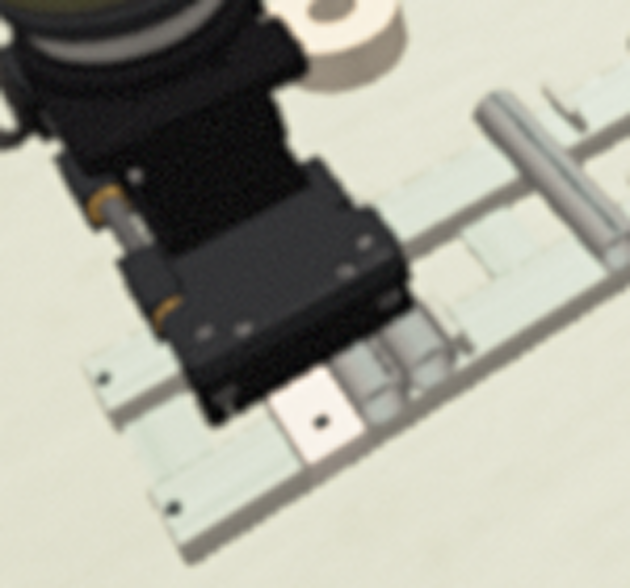

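>>> arm_command(motion=[[0, 2, 0, 0, 0, 0, 255], [0, 3, 0, 0, 0, 0, 255], [0, 3, 0, 0, 0, 0, 150], [0, 3, 0, 0, 0, 0, 100], [0, 3, 0, 0, 0, 0, 100], [0, 3, 0, 0, 0, 0, 100], [0, 3, 15, 0, 0, 0, 100], [0, 3, 40, 0, 0, 0, 100]])

```text
t: 35.7
ee_pos: [0.5404, 0.2993, 0.0812]
eef_rot: [-0.001, 0.719, 0.695, -0.003]
force: [0.2, -0.5, 1.2]
width: 0.0513
```

Run:
```python
from h import *
s=cap("scene"); crop(s,70,250,220,390,4.2,"s19");o=robot.get_obs();print(o["ee_pos"])
cap("top","t19")
```

```text
[0.54377596 0.30223785 0.08829004]
```

View pics/s19.png

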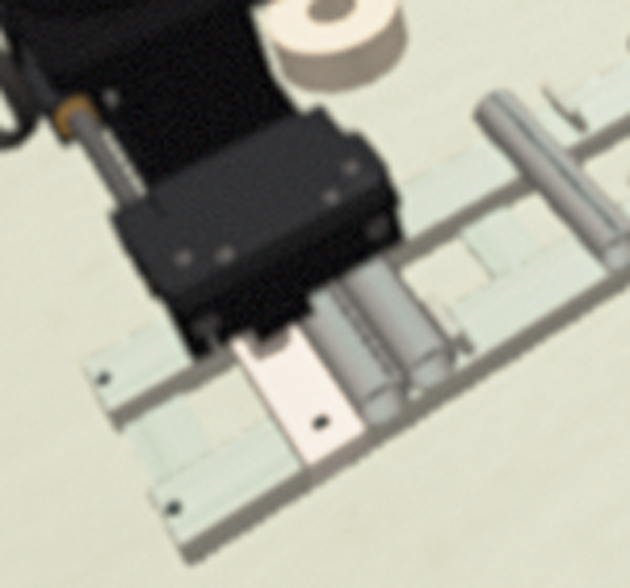

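View pics/t19.png

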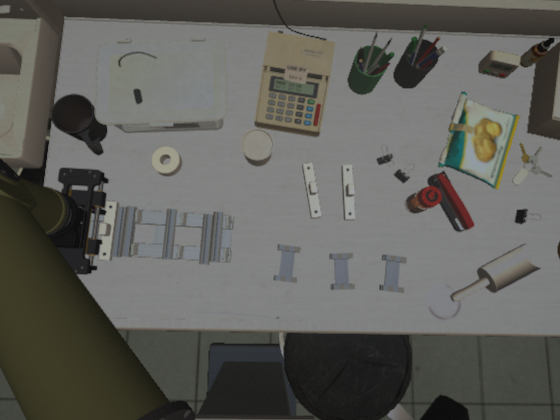

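>>> arm_command(motion=[[5, -20, 25, 0, 0, 0, 60], [13, -58, 40, 0, 0, 0.03, 0], [22, -96, 40, 0, 0, 0.06, 0], [31, -134, 40, 0, 0, 0.09, 0], [40, -172, 40, 0, 0, 0.12, 0], [49, -210, 40, 0, 0, 0.15, 0], [58, -248, 40, 0, 0, 0.18, 0], [67, -286, 40, 0, 0, 0.2, 0]])

```text
t: 36.47
ee_pos: [0.609, 0.0129, 0.1237]
eef_rot: [0.0, 0.646, 0.764, -0.0]
force: [1.0, 0.1, -0.7]
width: 0.0861
```

>>> arm_command(motion=[[9, -38, 0, 0, 0, 0, 0], [18, -76, 0, 0, 0, 0, 0], [27, -114, 0, 0, 0, 0, 0], [36, -150, -10, 0, 0, 0, 0], [40, -162, -30, 0, 0, 0, 0], [40, -162, -50, 0, 0, 0, 0], [40, -162, -55, 0, 0, 0, 0], [40, -162, -55, 0, 0, 0, 0]])

```text
t: 37.13
ee_pos: [0.6473, -0.1461, 0.0665]
eef_rot: [-0.002, 0.646, 0.763, -0.001]
force: [0.4, -0.2, 1.2]
width: 0.087
```

Run:
```python
from h import *
w=cap("wrist"); o=robot.get_obs(); print(o["ee_pos"],o["eef_rot"]); crop(w,170,110,400,320,3.3,"w20a")
```

```text
[ 0.64850299 -0.14534138  0.06817081] [-7.34527695e-04  6.45601569e-01  7.63674056e-01 -1.06064268e-04]
```

View pics/w20a.png

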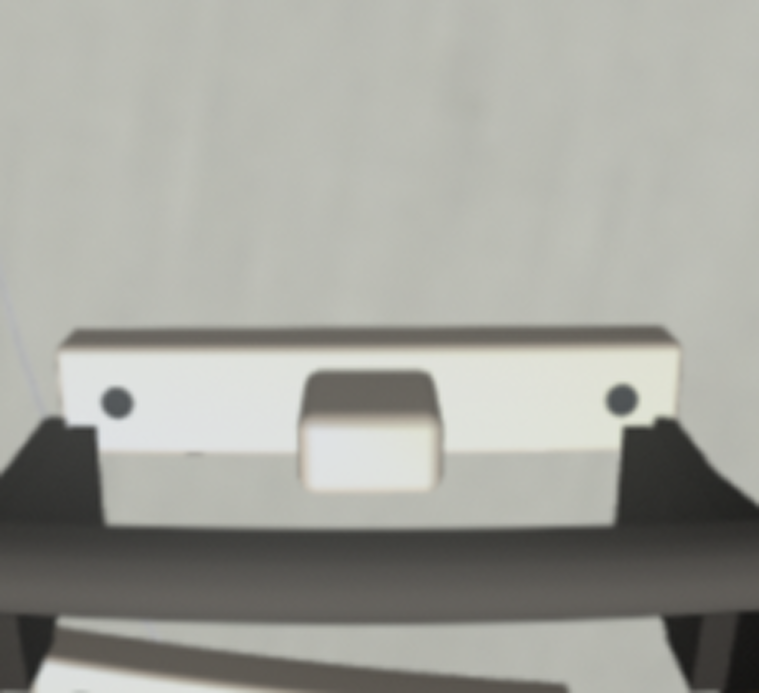

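```bash
cat > ck.py <<'E'
from h import *
import sys
a=list(map(float,sys.argv[1:]))  # hole1 xy, hole2 xy, block cx cy(top face centre)
w=cap("wrist"); o=robot.get_obs()
f=lambda X,Y,z: onz(w,170+X/3.3-.35,110+Y/3.3-.35,z,True)[:2]*1000
h=[f(a[0],a[1],.015),f(a[2],a[3],.015)]
e=np.array(o["ee_pos"])*1000; q=o["eef_rot"]; phi=np.degrees(2*np.arctan2(q[2],q[1]))
yaw=np.degrees(np.arctan2(*(h[1]-h[0])[::-1]))
print("holes mid",np.mean(h,0).round(1),"yaw",yaw.round(2),"block",f(a[4],a[5],.044).round(1),"ee",e.round(1),"phi",phi.round(2))
print("shift",(np.mean(h,0)-e[:2]).round(1),"turn rad",np.radians(90+yaw-phi).round(3),"dz to 27:",27-e[2])
E
python3 ck.py 118 403 622 400 370 453
```

```text
holes mid [ 651.4 -145.6] yaw 9.98 block [ 650.8 -144.6] ee [ 649.4 -145.1   69.3] phi 99.61
shift [ 2.  -0.5] turn rad 0.006 dz to 27: -42.303611446606936
```

>>> arm_command(motion=[[2, -0.3, -15, 0, 0, 0.006, 0], [2, -0.3, -30, 0, 0, 0.006, 0], [2, -0.3, -39, 0, 0, 0.006, 0], [2, -0.3, -42, 0, 0, 0.006, 0], [2, -0.3, -42, 0, 0, 0.006, 60], [2, -0.3, -42, 0, 0, 0.006, 140], [2, -0.3, -42, 0, 0, 0.006, 200], [2, -0.3, -42, 0, 0, 0.006, 255]])

```text
t: 37.9
ee_pos: [0.6511, -0.1466, 0.0264]
eef_rot: [0.0, 0.644, 0.765, 0.0]
force: [0.7, -0.7, -0.3]
width: 0.0678
```

>>> arm_command(motion=[[0, 0, 0, 0, 0, 0, 255], [0, 0, 0, 0, 0, 0, 255], [0, 0, 0, 0, 0, 0, 255], [0, 0, 0, 0, 0, 0, 255], [0, 0, 0, 0, 0, 0, 255], [0, 0, 0, 0, 0, 0, 255], [0, 0, 0, 0, 0, 0, 255], [0, 0, 0, 0, 0, 0, 255]])

```text
t: 38.57
ee_pos: [0.6508, -0.1467, 0.0263]
eef_rot: [-0.0, 0.644, 0.765, -0.0]
force: [-1.1, 0.1, -0.1]
width: 0.0256
```

>>> arm_command(motion=[[0, 0, 10, 0, 0, 0, 255], [0, 0, 35, 0, 0, 0, 255], [-2, 5, 70, 0, 0, -0.03, 255], [-10, 40, 84, 0, 0, -0.06, 255], [-22, 78, 84, 0, 0, -0.1, 255], [-34, 116, 84, 0, 0, -0.14, 255], [-46, 154, 84, 0, 0, -0.18, 255], [-58, 192, 84, 0, 0, -0.208, 255]])

```text
t: 39.23
ee_pos: [0.5923, 0.0472, 0.111]
eef_rot: [0.0, 0.72, 0.694, 0.0]
force: [0.4, 0.3, -2.4]
width: 0.0257
```

>>> arm_command(motion=[[-12, 38, 0, 0, 0, 0, 255], [-24, 76, 0, 0, 0, 0, 255], [-36, 114, 0, 0, 0, 0, 255], [-48, 145, 0, 0, 0, 0, 255], [-54, 155, -8, 0, 0, 0, 255], [-54, 155, -15, 0, 0, 0, 255], [-54, 155, -15, 0, 0, 0, 255], [-54, 155, -15, 0, 0, 0, 255]])

```text
t: 39.9
ee_pos: [0.5394, 0.1987, 0.0949]
eef_rot: [0.0, 0.72, 0.694, -0.001]
force: [0.1, -0.4, -2.1]
width: 0.0256
```

Run:
```python
from h import *
w=cap("wrist","w21"); o=robot.get_obs(); print(o["ee_pos"],o["eef_rot"],o["width"]);s=cap("scene"); crop(s,40,200,300,395,3,"s21")
```

```text
[0.53991717 0.19850085 0.09526155] [ 3.94238204e-04  7.20594223e-01  6.93356829e-01 -3.44924332e-04] 0.025787478093941794
```

View pics/w21.png

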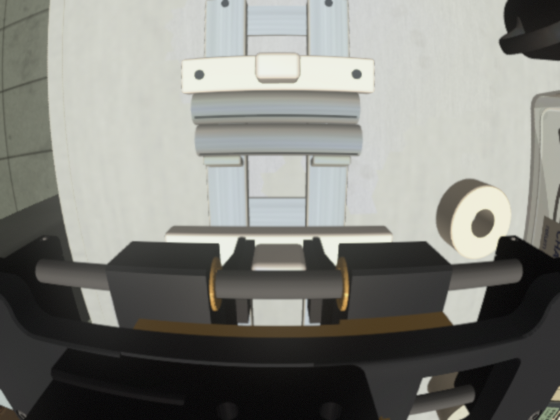

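View pics/s21.png

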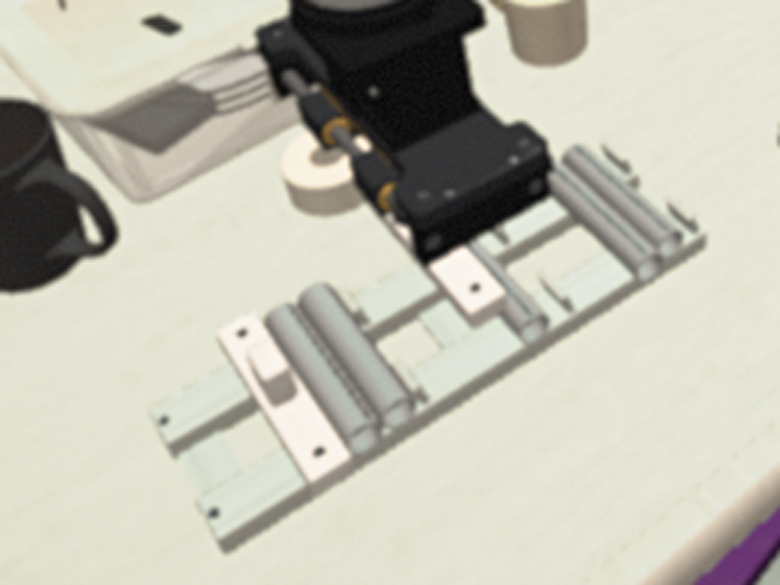

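>>> arm_command(motion=[[-1, 3, -15, 0, 0, 0, 255], [-1, 3, -30, 0, 0, 0, 255], [-1, 3, -41, 0, 0, 0, 255], [-1, 3, -46, 0, 0, 0, 255], [-1, 3, -48, 0, 0, 0, 255], [-1, 3, -49, 0, 0, 0, 255], [-1, 3, -49, 0, 0, 0, 255], [-1, 3, -49, 0, 0, 0, 255]])

```text
t: 40.67
ee_pos: [0.5384, 0.2037, 0.0468]
eef_rot: [0.0, 0.72, 0.694, 0.0]
force: [-0.3, -0.5, -1.7]
width: 0.0257
```

>>> arm_command(motion=[[0, 0, -1, 0, 0, 0, 255], [0, 0, -1.5, 0, 0, 0, 255], [0, 0, -2, 0, 0, 0, 255], [0, 0, -2.5, 0, 0, 0, 255], [0, 0, -2.5, 0, 0, 0, 255], [0, 0, -2.5, 0, 0, 0, 255], [0, 0, -2.5, 0, 0, 0, 255], [0, 0, -2.5, 0, 0, 0, 255]])

```text
t: 41.33
ee_pos: [0.5382, 0.2035, 0.0443]
eef_rot: [0.0, 0.72, 0.694, 0.0]
force: [-0.8, -1.5, 4.0]
width: 0.0259
```

>>> arm_command(motion=[[-0.1, -2.5, 0, 0, 0, 0, 255], [-0.2, -5, 0, 0, 0, 0, 255], [-0.3, -8, 0, 0, 0, 0, 255], [-0.3, -10, 0, 0, 0, 0, 255], [-0.4, -12, 0, 0, 0, 0, 255], [-0.5, -14, 0, 0, 0, 0, 255], [-0.6, -16, 0, 0, 0, 0, 255], [-0.7, -18, 0, 0, 0, 0, 255]])

```text
t: 42.0
ee_pos: [0.5377, 0.1859, 0.0443]
eef_rot: [0.0, 0.72, 0.694, 0.001]
force: [2.2, 2.8, 3.5]
width: 0.0257
```

>>> arm_command(motion=[[0, -1, 0, 0, 0, 0, 255], [0, -2, 0, 0, 0, 0, 255], [0, -3, 0, 0, 0, 0, 255], [0, -3, 0, 0, 0, 0, 255], [0, -4, 0, 0, 0, 0, 255], [0, -4, 0, 0, 0, 0, 255], [0, -4, 0, 0, 0, 0, 255], [0, -4, 0, 0, 0, 0, 255]])

```text
t: 42.67
ee_pos: [0.5378, 0.1817, 0.0443]
eef_rot: [0.0, 0.72, 0.694, 0.001]
force: [0.6, 3.6, 5.9]
width: 0.026
```

>>> arm_command(motion=[[0, -0.5, 0, 0, 0, 0, 255], [0, -1, 0, 0, 0, 0, 255], [0, -1.5, 0, 0, 0, 0, 255], [0, -2, 0, 0, 0, 0, 255], [0, -2, 0, 0, 0, 0, 255], [0, -2, 0, 0, 0, 0, 255], [0, -2, 0, 0, 0, 0, 255], [0, -2, 0, 0, 0, 0, 255]])

```text
t: 43.33
ee_pos: [0.5378, 0.1809, 0.0443]
eef_rot: [-0.0, 0.719, 0.695, 0.001]
force: [0.6, 5.4, 4.3]
width: 0.0257
```

>>> arm_command(motion=[[0, -0.5, 0, 0, 0, 0, 255], [0, -1, 0, 0, 0, 0, 255], [0, -1.5, 0, 0, 0, 0, 255], [0, -2, 0, 0, 0, 0, 255], [0, -2, 0, 0, 0, 0, 255], [0, -2, 0, 0, 0, 0, 255], [0, -2, 0, 0, 0, 0, 255], [0, -2, 0, 0, 0, 0, 255]])

```text
t: 44.0
ee_pos: [0.5377, 0.1807, 0.0443]
eef_rot: [-0.001, 0.719, 0.695, 0.003]
force: [1.7, 9.1, 3.1]
width: 0.0255
```

Stopped (force 9 N, no more motion). Release.

>>> arm_command(motion=[[0, 1.5, 0, 0, 0, 0, 255], [0, 2.5, 0, 0, 0, 0, 255], [0, 2.5, 0, 0, 0, 0, 150], [0, 2.5, 0, 0, 0, 0, 100], [0, 2.5, 0, 0, 0, 0, 100], [0, 2.5, 0, 0, 0, 0, 100], [0, 2.5, 15, 0, 0, 0, 100], [0, 2.5, 45, 0, 0, 0, 100]])

```text
t: 44.67
ee_pos: [0.5346, 0.1781, 0.0865]
eef_rot: [-0.002, 0.72, 0.694, -0.003]
force: [-0.3, -0.4, -0.3]
width: 0.0511
```

Run:
```python
from h import *
o=robot.get_obs(); print(o["ee_pos"],o["eef_rot"],o["width"]);s=cap("scene"); crop(s,40,200,300,395,3,"s22"); cap("top","t22")
```

```text
[0.5345938  0.17807898 0.08651187] [-0.0018055   0.71979357  0.69417759 -0.00338082] 0.051053223931983784
```

View pics/s22.png

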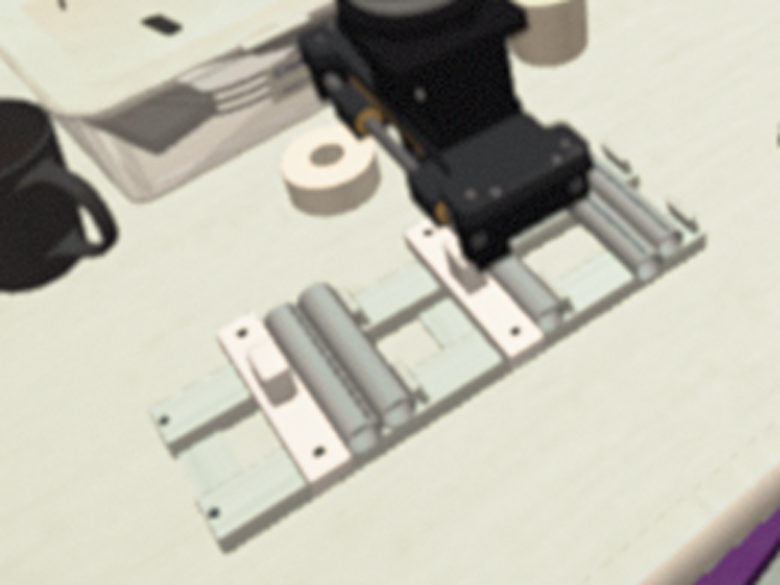

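View pics/t22.png

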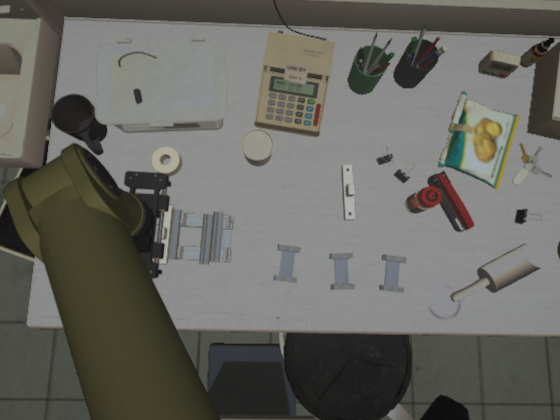

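>>> arm_command(motion=[[5, -20, 25, 0, 0, 0, 60], [15, -58, 40, 0, 0, 0.01, 0], [25, -96, 40, 0, 0, 0.03, 0], [35, -134, 40, 0, 0, 0.04, 0], [45, -172, 40, 0, 0, 0.05, 0], [55, -210, 40, 0, 0, 0.06, 0], [65, -248, 40, 0, 0, 0.07, 0], [75, -286, 40, 0, 0, 0.087, 0]])

```text
t: 45.43
ee_pos: [0.6123, -0.1086, 0.1295]
eef_rot: [0.0, 0.689, 0.725, -0.0]
force: [0.3, 0.5, 0.6]
width: 0.0865
```

>>> arm_command(motion=[[9, -38, 0, 0, 0, 0, 0], [18, -76, 0, 0, 0, 0, 0], [27, -105, 0, 0, 0, 0, 0], [34, -122, -10, 0, 0, 0, 0], [34, -122, -30, 0, 0, 0, 0], [34, -122, -55, 0, 0, 0, 0], [34, -122, -60, 0, 0, 0, 0], [34, -122, -60, 0, 0, 0, 0]])

```text
t: 46.1
ee_pos: [0.6445, -0.2279, 0.0669]
eef_rot: [-0.002, 0.689, 0.725, -0.001]
force: [0.1, -0.2, 0.0]
width: 0.0867
```

Run:
```python
from h import *
w=cap("wrist"); o=robot.get_obs(); print(o["ee_pos"],o["eef_rot"]); crop(w,170,110,400,320,3.3,"w23a")
```

```text
[ 0.64584768 -0.22782344  0.06880157] [-6.12434908e-04  6.88715723e-01  7.25031183e-01 -2.46927026e-04]
```

View pics/w23a.png

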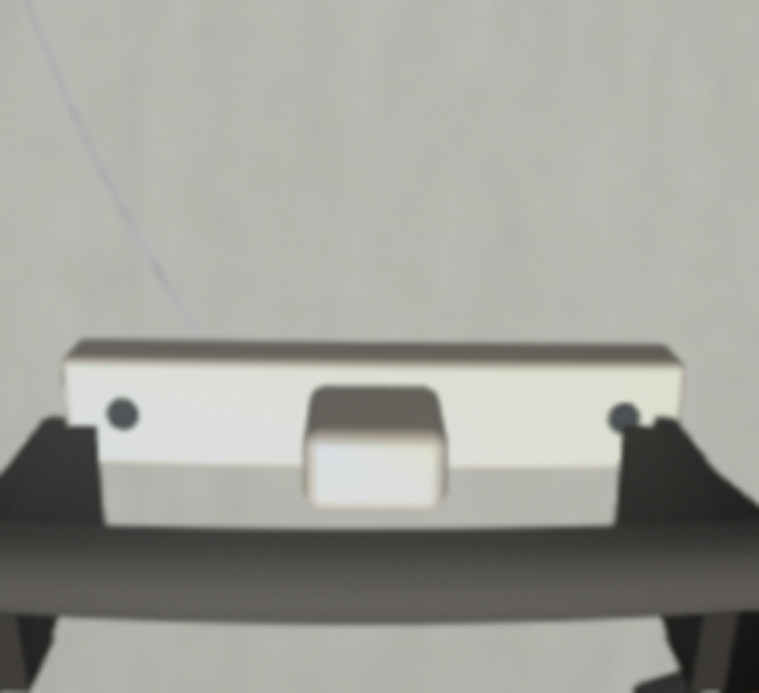

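```bash
python3 ck.py 123 414 624 418 375 469
```

```text
holes mid [ 649.6 -231.8] yaw 2.48 block [ 649.2 -230.7] ee [ 646.8 -227.9   70. ] phi 92.95
shift [ 2.8 -3.9] turn rad -0.008 dz to 27: -43.04913583575819
```

>>> arm_command(motion=[[2.7, -3, -15, 0, 0, -0.008, 0], [2.7, -3, -30, 0, 0, -0.008, 0], [2.7, -3, -39, 0, 0, -0.008, 0], [2.7, -3, -42.5, 0, 0, -0.008, 0], [2.7, -3, -42.5, 0, 0, -0.008, 60], [2.7, -3, -42.5, 0, 0, -0.008, 140], [2.7, -3, -42.5, 0, 0, -0.008, 200], [2.7, -3, -42.5, 0, 0, -0.008, 255]])

```text
t: 46.87
ee_pos: [0.6491, -0.231, 0.0263]
eef_rot: [0.0, 0.692, 0.722, 0.0]
force: [-0.4, 0.4, 0.5]
width: 0.0685
```

>>> arm_command(motion=[[0, 0, 0, 0, 0, 0, 255], [0, 0, 0, 0, 0, 0, 255], [0, 0, 0, 0, 0, 0, 255], [0, 0, 0, 0, 0, 0, 255], [0, 0, 0, 0, 0, 0, 255], [0, 0, 0, 0, 0, 0, 255], [0, 0, 0, 0, 0, 0, 255], [0, 0, 0, 0, 0, 0, 255]])

```text
t: 47.53
ee_pos: [0.6488, -0.2311, 0.0263]
eef_rot: [-0.0, 0.692, 0.722, -0.0]
force: [-1.8, 0.4, 1.1]
width: 0.026
```

Run:
```python
from h import *
import pickle
w,t=pickle.load(open("wt14.pkl","rb"))
f=lambda X,Y,z: (onz(w,0+X/3.4-.35,55+Y/3.4-.35,z,True)[:2]*1000).round(1)
print("back foot",f(471,145,.015),f(479,365,.015))
print("tube outer",f(568,100,.026),f(573,370,.026))
print("tube inner edge",f(697,80,.026),f(700,340,.026))
print("stop1 top inner?",f(721,90,.032),f(724,340,.032))
```

```text
back foot [562.5 139.3] [485.8 142.3]
tube outer [572.3  98.8] [483.1 102.8]
tube inner edge [574.5  55.2] [490.5  58.4]
stop1 top inner? [569.8  46.3] [490.7  49.2]
```

>>> arm_command(motion=[[0, 0, 10, 0, 0, 0, 255], [0, 0, 35, 0, 0, 0, 255], [-2, 5, 70, 0, 0, -0.01, 255], [-10, 40, 84, 0, 0, -0.03, 255], [-22, 78, 84, 0, 0, -0.04, 255], [-34, 116, 84, 0, 0, -0.06, 255], [-46, 154, 84, 0, 0, -0.077, 255], [-58, 192, 84, 0, 0, -0.077, 255]])

```text
t: 48.2
ee_pos: [0.5903, -0.0373, 0.1109]
eef_rot: [0.0, 0.719, 0.695, 0.0]
force: [0.6, 0.9, -1.6]
width: 0.0256
```

>>> arm_command(motion=[[-12, 38, 0, 0, 0, 0, 255], [-24, 76, 0, 0, 0, 0, 255], [-36, 114, 0, 0, 0, 0, 255], [-48, 145, 0, 0, 0, 0, 255], [-55, 158, -8, 0, 0, 0, 255], [-55, 158, -15, 0, 0, 0, 255], [-55, 158, -15, 0, 0, 0, 255], [-55, 158, -15, 0, 0, 0, 255]])

```text
t: 48.87
ee_pos: [0.5363, 0.1175, 0.0951]
eef_rot: [0.0, 0.719, 0.695, -0.001]
force: [0.1, -0.3, -2.3]
width: 0.0255
```

Run:
```python
from h import *
w=cap("wrist","w24"); o=robot.get_obs(); print(o["ee_pos"],o["eef_rot"],o["width"]);s=cap("scene"); crop(s,40,200,300,395,3,"s24")
```

```text
[0.536768   0.11718234 0.09539285] [ 3.41384747e-04  7.19832178e-01  6.94148024e-01 -2.01614662e-04] 0.02575014983668997
```

View pics/w24.png

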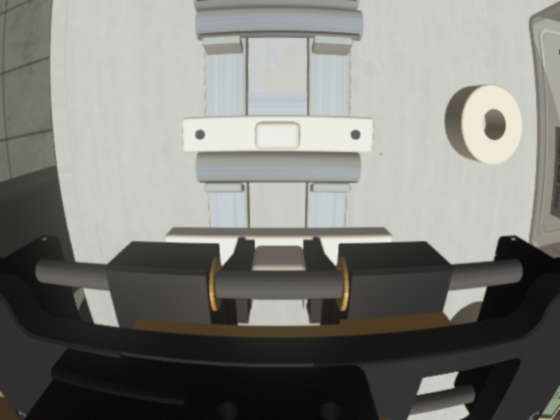

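View pics/s24.png

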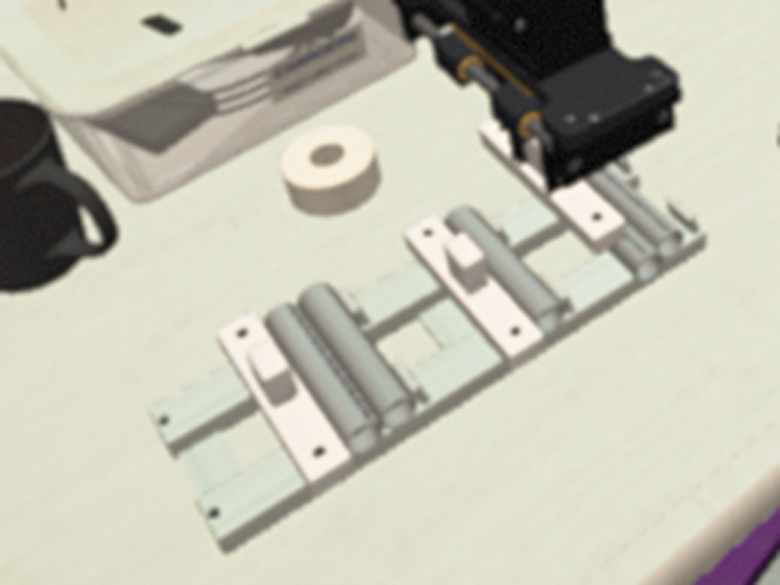

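>>> arm_command(motion=[[-1, 1, -15, 0, 0, 0, 255], [-1, 1, -30, 0, 0, 0, 255], [-1, 1, -35, 0, 0, 0, 255], [-1, 1, -35, 0, 0, 0, 255], [-1, 1, -35, 0, 0, 0, 255], [-1, 1, -35, 0, 0, 0, 255], [-1, 1, -35, 0, 0, 0, 255], [-1, 1, -35, 0, 0, 0, 255]])

```text
t: 49.63
ee_pos: [0.5357, 0.12, 0.0611]
eef_rot: [0.0, 0.719, 0.695, 0.0]
force: [-0.6, 0.5, -2.8]
width: 0.0253
```

Run:
```python
from h import *
w=cap("wrist","w25"); o=robot.get_obs(); print(o["ee_pos"],o["force"]);s=cap("scene"); crop(s,180,200,300,300,6,"s25")
```

```text
[0.53549677 0.11996192 0.06094702] [ 1.11336707 -0.25185259 -2.91550028]
```

View pics/s25.png

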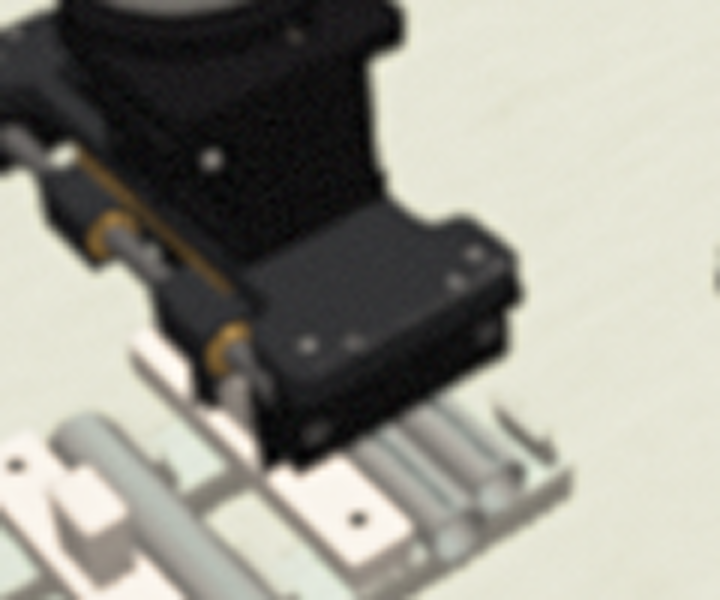

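>>> arm_command(motion=[[0, 0, -4, 0, 0, 0, 255], [0, 0, -8, 0, 0, 0, 255], [0, 0, -11, 0, 0, 0, 255], [0, 0, -13, 0, 0, 0, 255], [0, 0, -15, 0, 0, 0, 255], [0, 0, -16, 0, 0, 0, 255], [0, 0, -17, 0, 0, 0, 255], [0, 0, -17, 0, 0, 0, 255]])

```text
t: 50.4
ee_pos: [0.5348, 0.1199, 0.0442]
eef_rot: [0.0, 0.719, 0.695, -0.001]
force: [-4.7, -1.0, 6.9]
width: 0.0259
```

>>> arm_command(motion=[[0, 0, -0.3, 0, 0, 0, 255], [0, 0, -0.3, 0, 0, 0, 255], [0, 0, -0.6, 0, 0, 0, 255], [0, 0, -0.6, 0, 0, 0, 255], [0, 0, -0.6, 0, 0, 0, 255], [0, 0, -0.6, 0, 0, 0, 255], [0, 0, -0.6, 0, 0, 0, 255], [0, 0, -0.6, 0, 0, 0, 255]])

```text
t: 51.07
ee_pos: [0.5348, 0.12, 0.0442]
eef_rot: [0.0, 0.719, 0.695, -0.001]
force: [-5.2, -2.3, 12.0]
width: 0.0259
```

>>> arm_command(motion=[[0, -1.5, 0.8, 0, 0, 0, 255], [0, -3, 0.8, 0, 0, 0, 255], [-0.1, -5, 0.8, 0, 0, 0, 255], [-0.2, -7, 0.8, 0, 0, 0, 255], [-0.3, -9, 0.8, 0, 0, 0, 255], [-0.4, -11, 0.8, 0, 0, 0, 255], [-0.4, -12, 0.8, 0, 0, 0, 255], [-0.4, -12, 0.8, 0, 0, 0, 255]])

```text
t: 51.73
ee_pos: [0.5355, 0.1084, 0.0443]
eef_rot: [0.0, 0.719, 0.695, 0.001]
force: [-0.1, 2.8, 4.9]
width: 0.0258
```

>>> arm_command(motion=[[0, -1, 0, 0, 0, 0, 255], [0, -2, 0, 0, 0, 0, 255], [0, -3, 0, 0, 0, 0, 255], [0, -4, 0, 0, 0, 0, 255], [0, -4, 0, 0, 0, 0, 255], [0, -4, 0, 0, 0, 0, 255], [0, -4, 0, 0, 0, 0, 255], [0, -4, 0, 0, 0, 0, 255]])

```text
t: 52.4
ee_pos: [0.5354, 0.1046, 0.0442]
eef_rot: [0.0, 0.719, 0.695, 0.001]
force: [0.0, 3.3, 5.5]
width: 0.0259
```

>>> arm_command(motion=[[0, -0.5, 0, 0, 0, 0, 255], [0, -1, 0, 0, 0, 0, 255], [0, -1.5, 0, 0, 0, 0, 255], [0, -2, 0, 0, 0, 0, 255], [0, -2, 0, 0, 0, 0, 255], [0, -2, 0, 0, 0, 0, 255], [0, -2, 0, 0, 0, 0, 255], [0, -2, 0, 0, 0, 0, 255]])

```text
t: 53.07
ee_pos: [0.5355, 0.1038, 0.0443]
eef_rot: [-0.0, 0.719, 0.695, 0.002]
force: [1.0, 5.4, 4.5]
width: 0.026
```

>>> arm_command(motion=[[0, -0.5, 0, 0, 0, 0, 255], [0, -1, 0, 0, 0, 0, 255], [0, -1.5, 0, 0, 0, 0, 255], [0, -2, 0, 0, 0, 0, 255], [0, -2, 0, 0, 0, 0, 255], [0, -2, 0, 0, 0, 0, 255], [0, -2, 0, 0, 0, 0, 255], [0, -2, 0, 0, 0, 0, 255]])

```text
t: 53.73
ee_pos: [0.5354, 0.1037, 0.0443]
eef_rot: [-0.001, 0.718, 0.696, 0.003]
force: [1.0, 9.2, 3.6]
width: 0.0257
```

>>> arm_command(motion=[[0, -0.5, 0, 0, 0, 0, 255], [0, -1, 0, 0, 0, 0, 255], [0, -1.5, 0, 0, 0, 0, 255], [0, -2, 0, 0, 0, 0, 255], [0, -2, 0, 0, 0, 0, 255], [0, -2, 0, 0, 0, 0, 255], [0, -2, 0, 0, 0, 0, 255], [0, -2, 0, 0, 0, 0, 255]])

```text
t: 54.4
ee_pos: [0.5354, 0.1035, 0.0444]
eef_rot: [-0.002, 0.718, 0.696, 0.004]
force: [0.8, 12.0, 3.0]
width: 0.0257
```

>>> arm_command(motion=[[0, 2, 0, 0, 0, 0, 255], [0, 4, 0, 0, 0, 0, 255], [0, 4, 0, 0, 0, 0, 150], [0, 4, 0, 0, 0, 0, 100], [0, 4, 0, 0, 0, 0, 100], [0, 4, 0, 0, 0, 0, 100], [0, 4, 15, 0, 0, 0, 100], [0, 4, 45, 0, 0, 0, 100]])

```text
t: 55.07
ee_pos: [0.5316, 0.1002, 0.0855]
eef_rot: [-0.002, 0.719, 0.695, -0.003]
force: [-0.3, -0.6, -0.2]
width: 0.0512
```

>>> arm_command(motion=[[0, -10, 40, 0, 0, 0, 100], [0, -40, 80, 0, 0, 0, 60], [-10, -80, 110, 0, 0, 0, 0], [-20, -120, 130, 0, 0, 0, 0], [-30, -160, 130, 0, 0, 0, 0], [-40, -200, 130, 0, 0, 0, 0], [-45, -235, 130, 0, 0, 0, 0], [-50, -270, 130, 0, 0, 0, 0]])

```text
t: 55.73
ee_pos: [0.4842, -0.1653, 0.2191]
eef_rot: [0.001, 0.719, 0.695, -0.001]
force: [0.9, 0.4, 0.4]
width: 0.0853
```

Run:
```python
from h import *
import pickle
s=cap("scene"); crop(s,60,220,300,390,3.3,"s26"); t=cap("top"); crop(t,70,190,250,280,4.4,"t26"); cv2.imwrite("pics/t26f.png",t["image"][:,:,::-1]); pickle.dump((s,t),open("st26.pkl","wb")); print(robot.get_obs()["ee_pos"],robot.get_obs()["t"])
```

```text
[ 0.48251364 -0.17229258  0.21794603] 55.8333
```

View pics/s26.png

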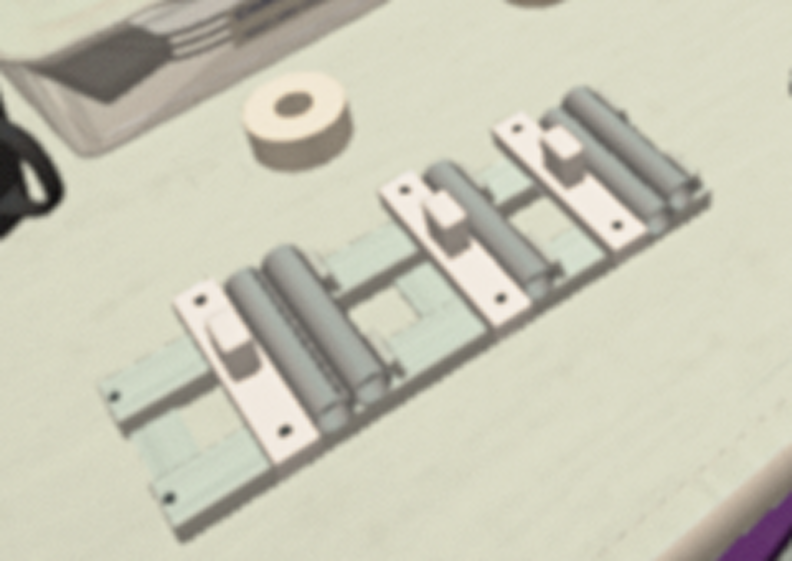

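View pics/t26.png

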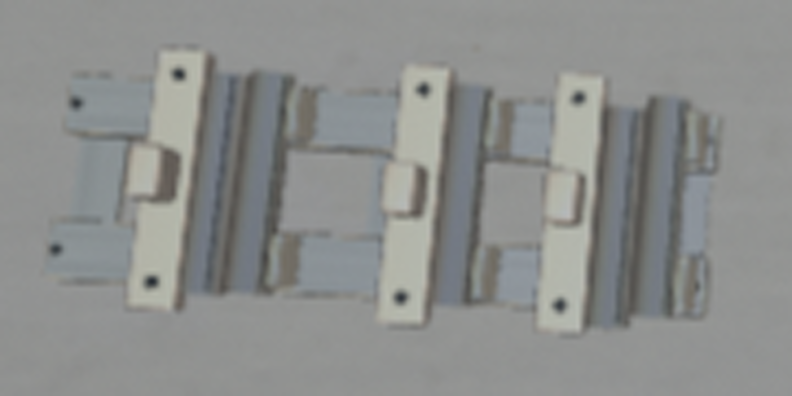

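View pics/t26f.png

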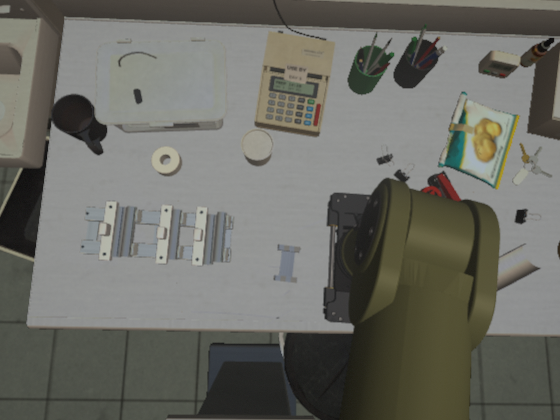

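Run:
```python
from h import *
import pickle
s,t=pickle.load(open("st26.pkl","rb"))
f=lambda X,Y,z: (onz(t,70+X/4.4-.4,190+Y/4.4-.4,z)[:2]*1000)
def seg(n,a,b,z):
    p,q=f(*a,z),f(*b,z);m=(p+q)/2; print(n,m.round(1),"yaw",np.degrees(np.arctan2(*(p-q)[::-1])).round(2),"x off line",(m[0]-(538.5+.034*(m[1]-200))).round(1))
seg("ch b3",(179,75),(151,282),.034);seg("ch b2",(424,90),(400,298),.034);seg("ch b1",(578,98),(559,306),.034)
seg("b1 l",(624,108),(608,328),.039);seg("b1 r",(669,97),(653,317),.039);seg("b2",(471,86),(452,304),.039)
seg("b3 l",(227,72),(207,293),.039);seg("b3 r",(270,72),(248,293),.039)
crop(t,85,198,165,270,9,"t26z");crop(t,165,198,245,270,9,"t26y")
crop(s,60,285,190,390,6,"s26a");crop(s,170,235,290,320,6,"s26b")
```

```text
ch b3 [543.7 303.7] yaw -2.27 x off line 1.7
ch b2 [538.8 181.8] yaw -2.56 x off line 0.9
ch b1 [536.5 104.2] yaw -2.08 x off line 1.3
b1 l [528.7  79.5] yaw -1.3 x off line -5.7
b1 r [534.7  57.6] yaw -1.55 x off line 1.0
b2 [538.4 156.2] yaw -1.24 x off line 1.4
b3 l [541.9 276.2] yaw -0.05 x off line 0.8
b3 r [542.4 255.7] yaw -0.8 x off line 2.0
```

View pics/s26b.png

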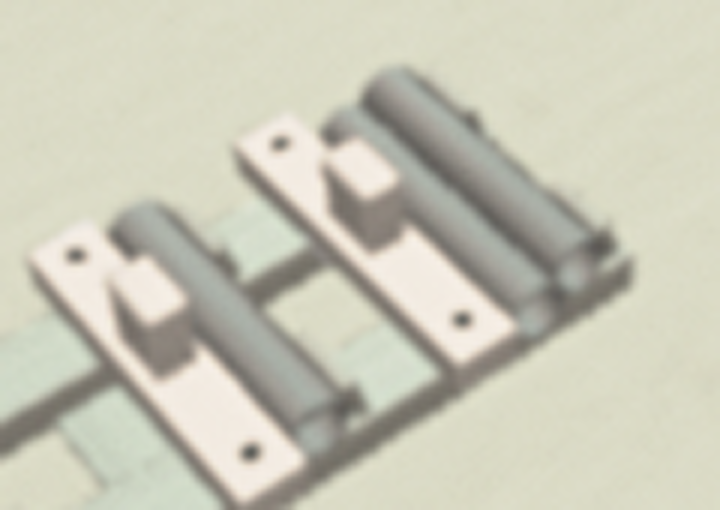

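View pics/t26y.png

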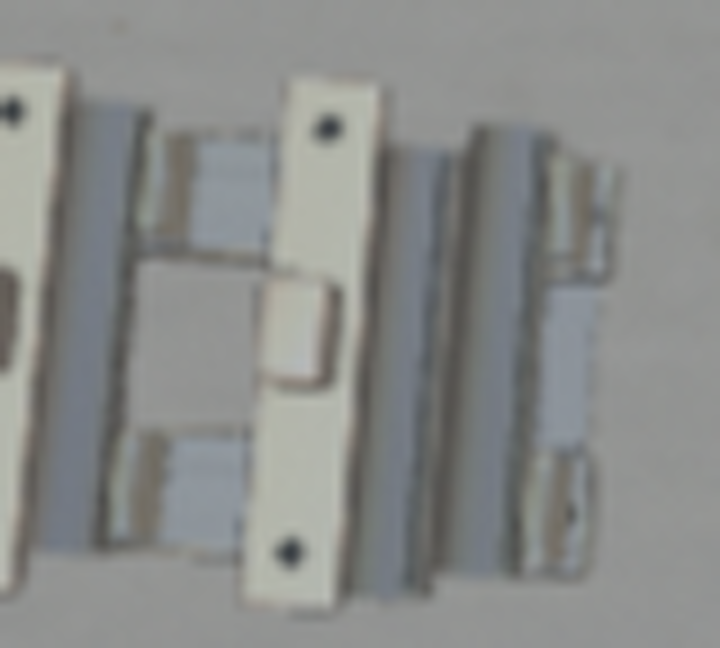

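>>> arm_command(motion=[[7, 20, 0, 0, 0, 0, 0], [14, 40, 0, 0, 0, 0, 0], [21, 65, 0, 0, 0, 0, 0], [28, 90, 0, 0, 0, 0, 0], [36, 115, 0, 0, 0, 0, 0], [44, 140, 0, 0, 0, 0, 0], [52, 160, 0, 0, 0, 0, 0], [52, 160, 0, 0, 0, 0, 0]])

```text
t: 56.5
ee_pos: [0.5379, 0.0029, 0.2186]
eef_rot: [-0.001, 0.717, 0.697, 0.001]
force: [-0.0, 0.9, 0.1]
width: 0.087
```

Run:
```python
from h import *
import pickle
w=cap("wrist","w27"); print(robot.get_obs()["ee_pos"]); pickle.dump(w,open("w27.pkl","wb"))
crop(w,180,30,380,230,3.9,"w27a")
```

```text
[5.37445925e-01 1.25195286e-05 2.18346242e-01]
```

View pics/w27.png

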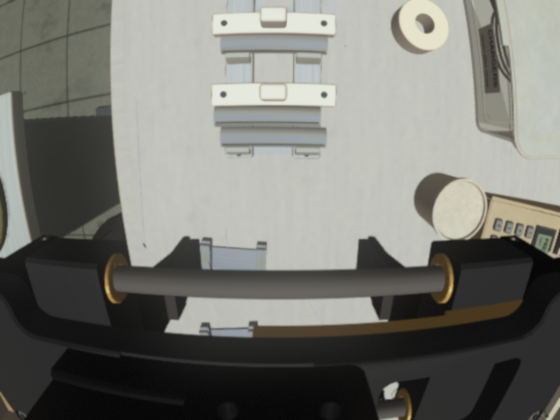

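View pics/w27a.png

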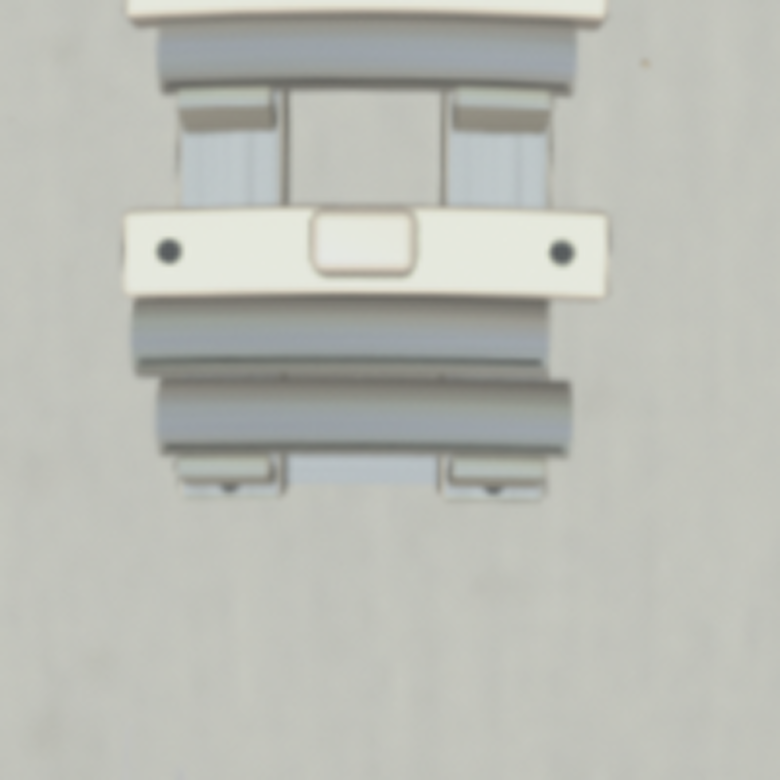

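>>> arm_command(motion=[[-15, 12, -10, 0, 0, 0, 120], [-30, 24, -20, 0, 0, 0, 255], [-45, 36, -35, 0, 0, 0, 255], [-60, 48, -50, 0, 0, 0, 255], [-75, 60, -70, 0, 0, 0, 255], [-90, 72, -90, 0, 0, 0, 255], [-97, 76, -110, 0, 0, 0, 255], [-97, 76, -118, 0, 0, 0, 255]])

```text
t: 57.22
ee_pos: [0.4371, 0.0722, 0.0981]
eef_rot: [-0.001, 0.719, 0.695, -0.003]
force: [-0.0, -0.8, -0.5]
width: 0.0414
```

>>> arm_command(motion=[[0, 0, -30, 0, 0, 0, 255], [0, 0, -60, 0, 0, 0, 255], [0, 0, -60, 0, 0, 0, 255], [0, 0, -60, 0, 0, 0, 255], [0, 0, -60, 0, 0, 0, 255], [0, 0, -60, 0, 0, 0, 255], [0, 0, -60, 0, 0, 0, 255], [0, 0, -60, 0, 0, 0, 255]])

```text
t: 57.88
ee_pos: [0.4417, 0.0731, 0.0418]
eef_rot: [0.001, 0.719, 0.695, 0.001]
force: [-0.4, 0.1, 0.5]
width: 0.0011
```

Run:
```python
from h import *
w=cap("wrist","w28"); o=robot.get_obs(); print(o["ee_pos"],o["eef_rot"],o["width"],o["force"]);s=cap("scene"); crop(s,150,200,290,320,5,"s28")
```

```text
[0.44136513 0.07311561 0.04154066] [1.10381040e-03 7.19122893e-01 6.94881901e-01 4.37238103e-04] 0.000574071724360848 [-0.70354728 -0.34313902 -1.12645989]
```

View pics/w28.png

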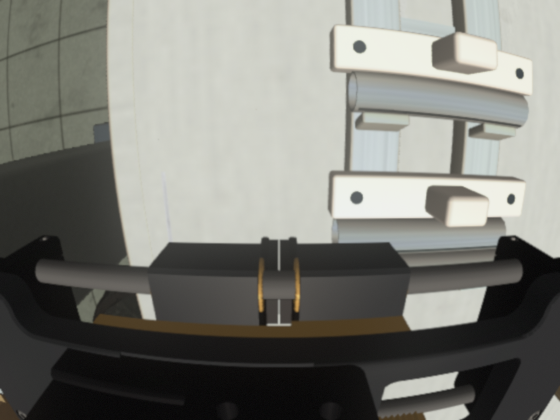

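View pics/s28.png

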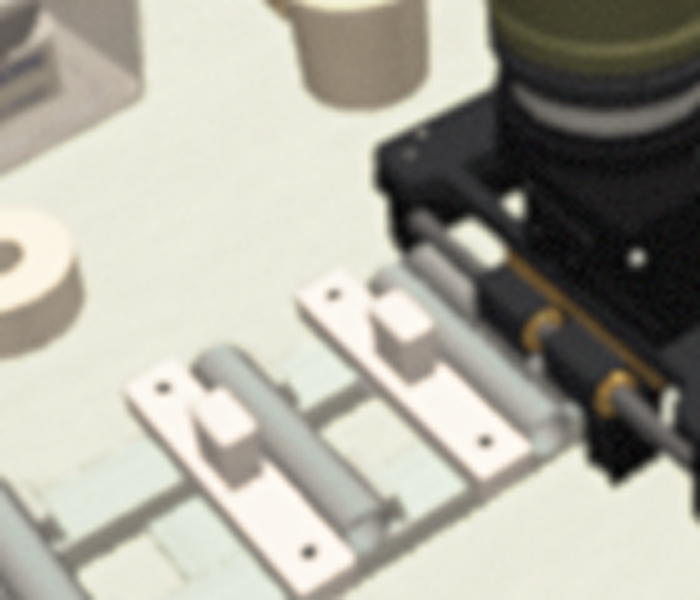

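>>> arm_command(motion=[[0, 3, -5, 0, 0, 0, 255], [0, 5.5, -11, 0, 0, 0, 255], [0, 5.5, -11, 0, 0, 0, 255], [3, 5.5, -11, 0, 0, 0, 255], [6, 5.5, -11, 0, 0, 0, 255], [9, 5.5, -11, 0, 0, 0, 255], [10, 5.5, -11, 0, 0, 0, 255], [10, 5.5, -11, 0, 0, 0, 255]])

```text
t: 58.65
ee_pos: [0.451, 0.079, 0.0296]
eef_rot: [-0.0, 0.719, 0.695, 0.0]
force: [-0.4, -0.6, 0.4]
width: 0.0002
```

Run:
```python
from h import *
w=cap("wrist"); crop(w,200,150,400,300,4,"w29"); o=robot.get_obs(); print(o["ee_pos"],o["eef_rot"],o["force"]);s=cap("scene"); crop(s,210,240,310,315,7,"s29")
```

```text
[0.45069801 0.07895594 0.02958153] [-5.83597872e-05  7.19042185e-01  6.94966415e-01  1.17685872e-04] [-0.00782412  0.48397583 -0.28173446]
```

View pics/w29.png

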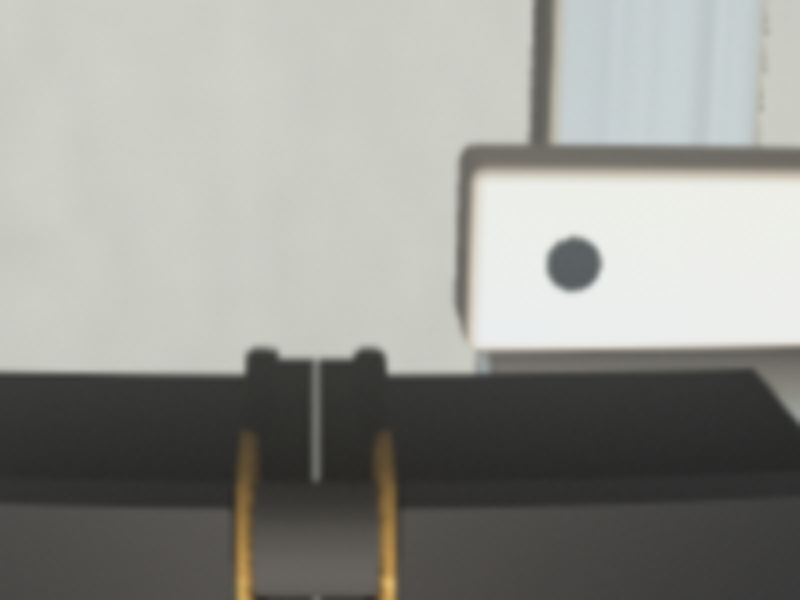

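View pics/s29.png

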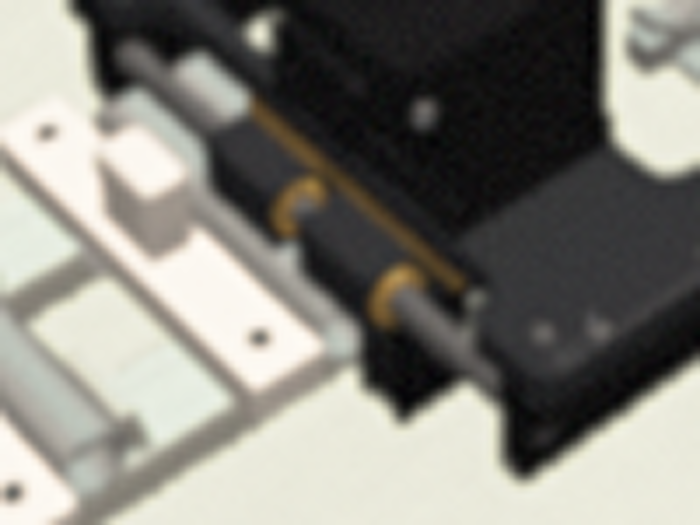

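>>> arm_command(motion=[[2, 0, 0, 0, 0, 0, 255], [4, 0, 0, 0, 0, 0, 255], [6, 0, 0, 0, 0, 0, 255], [7, 0, 0, 0, 0, 0, 255], [7, 0, 0, 0, 0, 0, 255], [7, 0, 0, 0, 0, 0, 255], [7, 0, 0, 0, 0, 0, 255], [7, 0, 0, 0, 0, 0, 255]])

```text
t: 59.42
ee_pos: [0.4574, 0.0789, 0.0295]
eef_rot: [0.0, 0.719, 0.695, -0.0]
force: [-0.1, 0.4, -0.6]
width: 0.0004
```

Run:
```python
from h import *
w=cap("wrist"); crop(w,200,150,400,300,4,"w30"); o=robot.get_obs(); print(o["ee_pos"],o["force"]);s=cap("scene"); crop(s,210,240,310,315,7,"s30")
```

```text
[0.45739785 0.07884683 0.02951156] [-0.07239147 -0.06791231 -0.24520636]
```

View pics/w30.png

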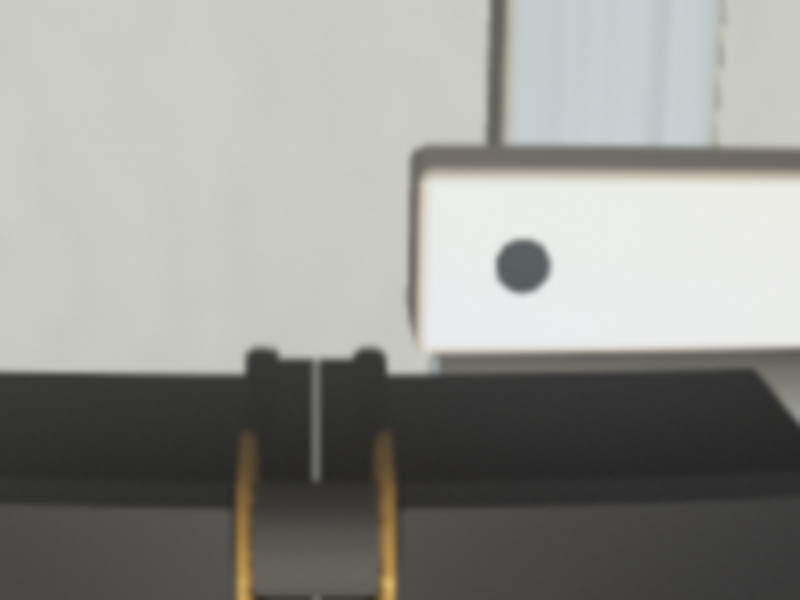

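View pics/s30.png

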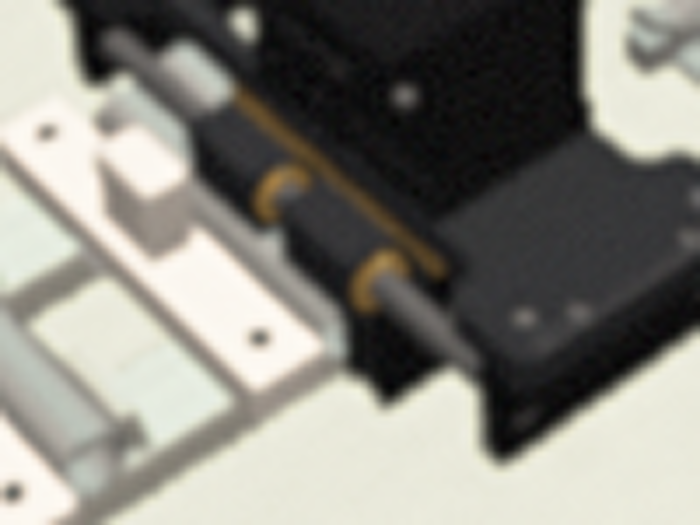

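>>> arm_command(motion=[[2, 0, 0, 0, 0, 0, 255], [4, 0, 0, 0, 0, 0, 255], [5, 0, 0, 0, 0, 0, 255], [6, 0, 0, 0, 0, 0, 255], [7, 0, 0, 0, 0, 0, 255], [7, 0, 0, 0, 0, 0, 255], [7, 0, 0, 0, 0, 0, 255], [7, 0, 0, 0, 0, 0, 255]])

```text
t: 60.18
ee_pos: [0.4643, 0.0789, 0.0294]
eef_rot: [-0.0, 0.719, 0.695, -0.0]
force: [-0.6, -0.4, 1.1]
width: 0.0005
```

Run:
```python
from h import *
w=cap("wrist"); crop(w,200,150,400,300,4,"w31"); o=robot.get_obs(); print(o["ee_pos"],o["force"]);s=cap("scene"); crop(s,210,240,310,315,7,"s31")
```

```text
[0.46425257 0.07889553 0.02943053] [-2.02149707 -0.12851461  0.44796646]
```

View pics/w31.png

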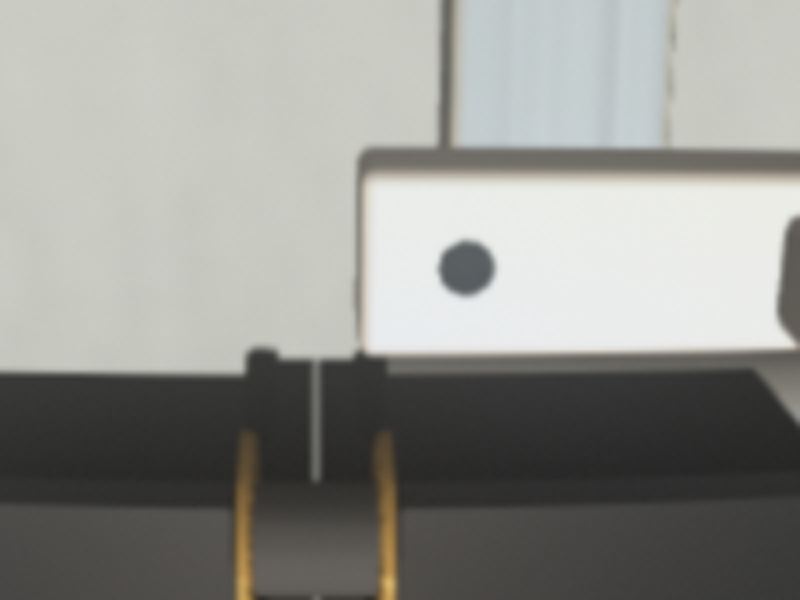

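View pics/s31.png

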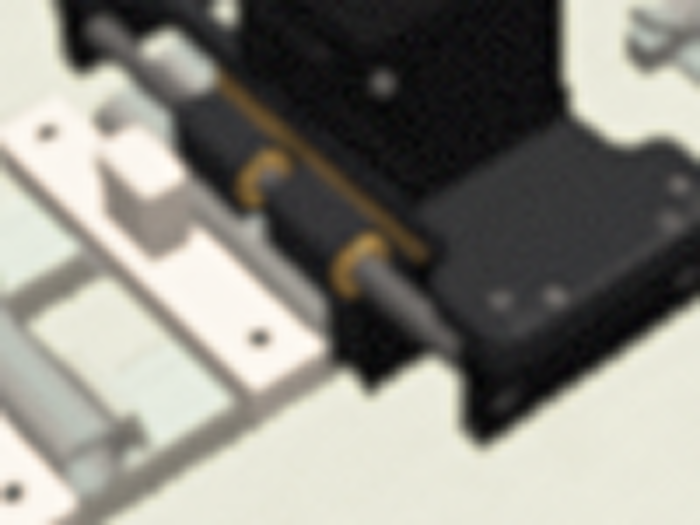

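>>> arm_command(motion=[[0.7, 0, 0, 0, 0, 0, 255], [1.4, 0, 0, 0, 0, 0, 255], [2, 0, 0, 0, 0, 0, 255], [2.7, 0, 0, 0, 0, 0, 255], [3.4, 0, 0, 0, 0, 0, 255], [4, 0, 0, 0, 0, 0, 255], [4, 0, 0, 0, 0, 0, 255], [4, 0, 0, 0, 0, 0, 255]])

```text
t: 60.95
ee_pos: [0.4687, 0.0788, 0.0295]
eef_rot: [0.0, 0.719, 0.695, 0.0]
force: [-0.4, -0.5, -0.1]
width: 0.0001
```

>>> arm_command(motion=[[-5, 0, 0, 0, 0, 0, 255], [-15, 0, 0, 0, 0, 0, 255], [-25, 0, 0, 0, 0, 0, 255], [-25, 0, 30, 0, 0, 0, 255], [-25, 0, 70, 0, 0, 0, 255], [-10, -20, 110, 0, 0, 0, 255], [10, -40, 150, 0, 0, 0, 255], [40, -60, 190, 0, 0, 0, 255]])

```text
t: 61.62
ee_pos: [0.4946, 0.0278, 0.2029]
eef_rot: [0.002, 0.719, 0.695, -0.001]
force: [1.1, 1.3, 0.6]
width: 0.0005
```

>>> arm_command(motion=[[20, -10, 0, 0, 0, 0, 100], [30, -20, 0, 0, 0, 0, 0], [30, -20, 0, 0, 0, 0, 0], [30, -20, 0, 0, 0, 0, 0], [30, -20, 0, 0, 0, 0, 0], [30, -20, 0, 0, 0, 0, 0], [30, -20, 0, 0, 0, 0, 0], [30, -20, 0, 0, 0, 0, 0]])

```text
t: 62.28
ee_pos: [0.5248, 0.0089, 0.2007]
eef_rot: [0.0, 0.719, 0.695, -0.0]
force: [-0.3, 0.3, -0.1]
width: 0.0457
```

Run:
```python
from h import *
w=cap("wrist","w32"); print(robot.get_obs()["ee_pos"]);crop(w,180,30,380,230,3.9,"w32a")
s=cap("scene"); crop(s,60,220,300,390,3.3,"s32")
```

```text
[0.52498344 0.00875194 0.20069417]
```

View pics/w32a.png

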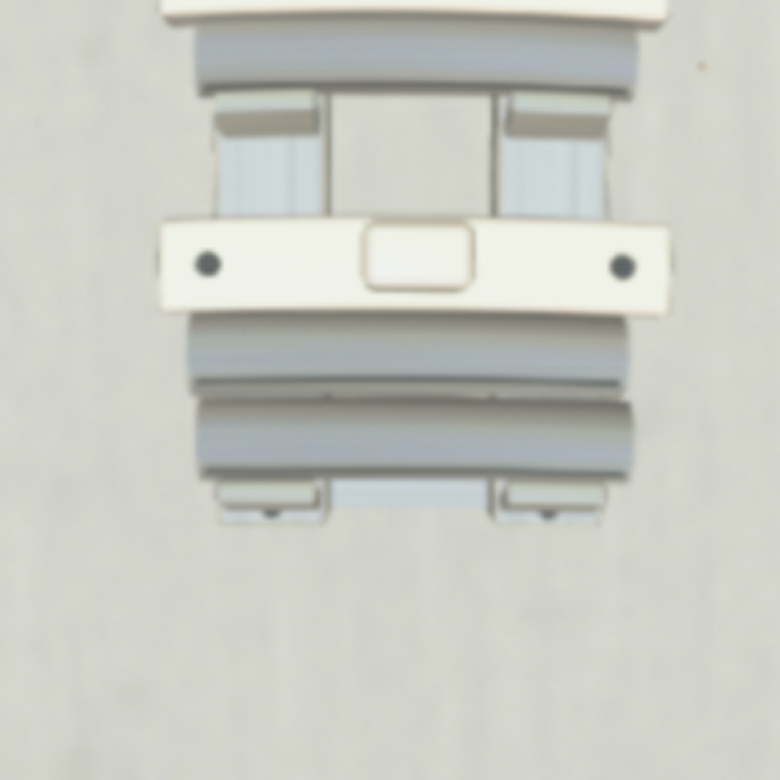

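View pics/s32.png

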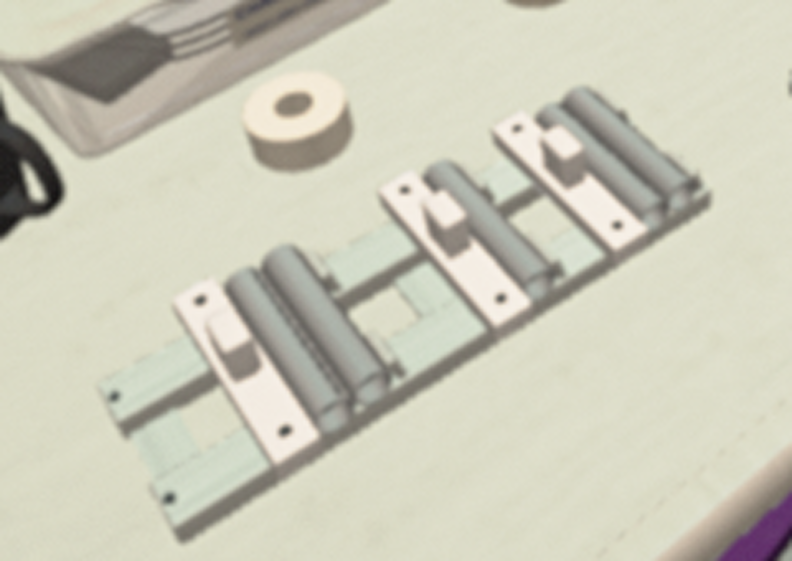

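>>> arm_command(motion=[[-5, -30, 5, 0, 0, 0, 0], [-10, -60, 10, 0, 0, 0, 0], [-15, -95, 15, 0, 0, 0, 0], [-20, -130, 20, 0, 0, 0, 0], [-25, -165, 20, 0, 0, 0, 0], [-30, -200, 20, 0, 0, 0, 0], [-30, -235, 20, 0, 0, 0, 0], [-30, -260, 20, 0, 0, 0, 0]])

```text
t: 63.05
ee_pos: [0.4942, -0.2557, 0.2206]
eef_rot: [0.001, 0.72, 0.694, -0.001]
force: [0.6, -0.3, 0.7]
width: 0.0869
```

>>> arm_command(motion=[[0, 0, 0, 0, 0, 0, 0], [0, 0, 0, 0, 0, 0, 0], [0, 0, 0, 0, 0, 0, 0], [0, 0, 0, 0, 0, 0, 0], [0, 0, 0, 0, 0, 0, 0], [0, 0, 0, 0, 0, 0, 0], [0, 0, 0, 0, 0, 0, 0], [0, 0, 0, 0, 0, 0, 0]])

```text
t: 63.72
ee_pos: [0.4955, -0.2513, 0.2208]
eef_rot: [0.0, 0.719, 0.695, -0.0]
force: [-0.3, 0.1, 0.8]
width: 0.0871
```

>>> arm_command(motion=[[0, 0, 0, 0, 0, 0, 0], [0, 0, 0, 0, 0, 0, 0], [0, 0, 0, 0, 0, 0, 0], [0, 0, 0, 0, 0, 0, 0], [0, 0, 0, 0, 0, 0, 0], [0, 0, 0, 0, 0, 0, 0], [0, 0, 0, 0, 0, 0, 0], [0, 0, 0, 0, 0, 0, 0]])

```text
t: 64.38
ee_pos: [0.4954, -0.2517, 0.2207]
eef_rot: [0.0, 0.719, 0.695, 0.0]
force: [0.6, 0.2, -0.1]
width: 0.087
```

>>> arm_command(motion=[[0, 0, 0, 0, 0, 0, 0], [0, 0, 0, 0, 0, 0, 0], [0, 0, 0, 0, 0, 0, 0], [0, 0, 0, 0, 0, 0, 0], [0, 0, 0, 0, 0, 0, 0], [0, 0, 0, 0, 0, 0, 0], [0, 0, 0, 0, 0, 0, 0], [0, 0, 0, 0, 0, 0, 0]])

```text
t: 65.05
ee_pos: [0.4954, -0.2517, 0.2207]
eef_rot: [0.0, 0.719, 0.695, 0.0]
force: [0.2, 1.0, -0.6]
width: 0.0869
```

>>> arm_command(motion=[[0, 0, 0, 0, 0, 0, 0], [0, 0, 0, 0, 0, 0, 0], [0, 0, 0, 0, 0, 0, 0], [0, 0, 0, 0, 0, 0, 0], [0, 0, 0, 0, 0, 0, 0], [0, 0, 0, 0, 0, 0, 0], [0, 0, 0, 0, 0, 0, 0], [0, 0, 0, 0, 0, 0, 0]])

```text
t: 65.72
ee_pos: [0.4954, -0.2517, 0.2207]
eef_rot: [0.0, 0.719, 0.695, 0.0]
force: [-0.5, -0.1, -0.6]
width: 0.0874
```

>>> arm_command(motion=[[0, 0, 0, 0, 0, 0, 0], [0, 0, 0, 0, 0, 0, 0], [0, 0, 0, 0, 0, 0, 0], [0, 0, 0, 0, 0, 0, 0], [0, 0, 0, 0, 0, 0, 0], [0, 0, 0, 0, 0, 0, 0], [0, 0, 0, 0, 0, 0, 0], [0, 0, 0, 0, 0, 0, 0]])

```text
t: 66.38
ee_pos: [0.4954, -0.2517, 0.2207]
eef_rot: [0.0, 0.719, 0.695, -0.0]
force: [-0.7, 1.0, 0.3]
width: 0.087
```

Run:
```python
from h import *
import pickle
s=cap("scene"); crop(s,60,220,300,390,3.3,"s33");t=cap("top"); crop(t,70,190,250,280,4.4,"t33")
s0,t0=pickle.load(open("st26.pkl","rb"))
for a,b,r in [(s,s0,(220,390,60,300)),(t,t0,(190,280,70,250))]:
    d=np.abs(a["image"].astype(int)-b["image"])[r[0]:r[1],r[2]:r[3]].max(-1); ys,xs=np.where(d>40); print(len(ys),d.max(),(xs.min()+r[2],xs.max()+r[2],ys.min()+r[0],ys.max()+r[0]) if len(ys) else "")
print(robot.get_obs()["t"],robot.get_obs()["ee_pos"])
```

```text
19 72 (np.int64(222), np.int64(263), np.int64(253), np.int64(290))
2 46 (np.int64(214), np.int64(215), np.int64(213), np.int64(213))
66.4833 [ 0.4953609  -0.25173408  0.22066923]
```

View pics/t33.png

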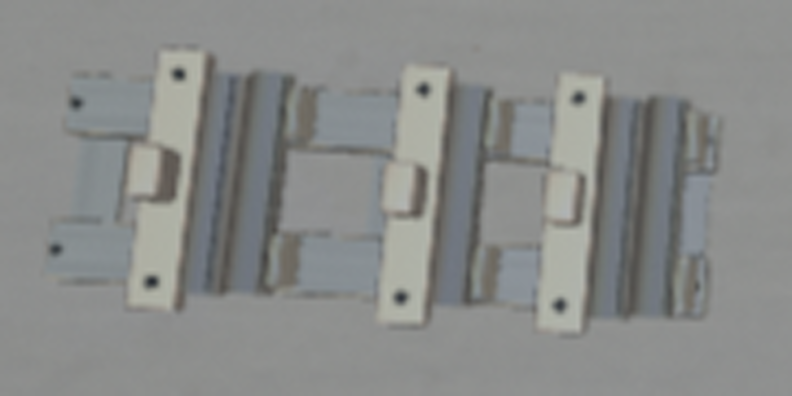

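Run:
```python
from rig import robot
print(robot.hand_in())
```

```text
the job is handed in; nothing more can be done
None
```

The five tubes are on the rack with a chock pressed home in each bay, and I handed the job in at 66 s. The two pairs were each carried in one grasp to bays 3 and 1, and the single tube went to bay 2.

- **Chocks:** I slid each one towards its stops until it stopped moving and the push force had risen to about 9–12 N. Bays 3 and 1 stopped within about 0.2 mm of where I had calculated, and bay 2 within about 0.5 mm.
- **Extra correction in bay 1:** That pair lay about 6 mm staggered end to end on its rest, so after setting the chock one tube was about 6 mm off centre. I nudged it along its axis by about 4–5 mm with the closed fingertips. The chock stayed where it was, but I did not press it again afterwards.
- **Last checks:** In the final scene, top and wrist pictures tubes, stops and chocks look snug. The chocks read within about 2 mm of the rack's middle line. By the pictures the tubes lie within about 2 mm too; the nudged one I only judged by eye. After about 3 s of waiting away from the rack, only the tube I had nudged differed from the earlier pictures. I saw no chock knocked aside, and the bystander objects were not touched.
- **Where readings disagreed:** The wrist and top cameras differed by up to about 3 mm in places, so I relied on the wrist view and on touch for the final positions.

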